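# Hand in the shift's radios and cases

## Robot

A 6-joint arm with a two-finger parallel gripper is mounted at the origin on the work surface. World frame = base frame: x ahead of the robot, y to its left, z up, the work surface at z = 0. Lengths are in m, angles in rad, forces in N, time in s.
With the tool pointing down it reaches from about 0.225 to 0.875 m from the base axis. Payload 3.4 kg.
Tool frame: the origin (TCP) lies between the finger pads; the fingertips stand 11 mm ahead of it and the grasp point (between the pads) lies 8 mm behind it; z points along the fingers, y is the line along which they close (so a half turn about z gives the same grasp; the last joint's range is limited). The gripper opens to 85 mm and grips with 20 to 120 N. Pads are 22 mm wide; open, the fingers measure 114 mm over their backs; the gripper's body (76 mm by 85 mm) begins 54 mm behind the grasp point. The pads swing forward as they close: fully open they stand 13 mm farther back than shut.
Start: joints at [-1.412, 0.276, 1.505, -0, 1.361, -0.121], TCP at [0.159, -0.553, 0.242] pointing down, gripper open.
Joint ranges: [-2.89, 2.89], [-0.75, 2.08], [0.22, 2.7], [-1.18, 4.32], [0.11, 2.71], [-2.7, 2.7]. Speed limits (rad/s): [2.57, 2.57, 3.14, 3.14, 3.14, 3.14].

## Interface

Orientations are given as a unit quaternion [w, x, y, z].
In Python, from rig import sensors, eyes, manip gives the robot as it stands.
- The arm moves only by the tool drive_tool, never from a script. Its argument "deltas" is a list of rows, each an object with "linear": the shift along the world's x, y, z in mm, a list of three; "twist": the turn about the world's z in degrees; "claw": the opening, from 0 (shut) to 1 (fully open). In form: [{"linear": [tx, ty, tz], "twist": twist, "claw": claw}, ...]. A call has 1 to 12 rows; each row is the pose to reach, as a shift and turn from the pose commanded when the call began; what a row does not reach only later rows make up. A row lasts 1/12 s, in which the tool goes at most 41.7 mm and 7.16 degrees, less where a joint would pass 70% of its speed; a pose out of reach is approached as far as the arm can. A call with a gripper value outside its range is refused whole. The fingers move at their own pace and stop on an object; "squeeze" is the grip in N (left out, the last holds). Time passes only in rows, so rows that repeat a pose let the fingers close. It gives the time, the measured TCP pose, the force, the opening and the grip force at its end, in the units of the state.
- sensors.get_state(): the state, without advancing time (a new reading comes with each control period).
- eyes.get_image(name): name is "side" or "top"; returns the picture (420x560x3 uint8, red, green, blue); there is no depth.
- eyes.camera_model(name): a dict with "intrinsics" (3x3 intrinsics, pixels), "R" (3x3) and "t" (3): a world point X has camera coordinates R X + t. Camera axes: x right, y down, z forward; pixel columns grow to the right and rows downward; lengths in m; the calibration is good to about 2 mm. A picture is of the moment at which its call begins. camera_model takes no time and is no camera call.
- manip.sign_off(): hands the job in; it is judged then, once.
The state is a dict: "clock": time; "qpos": joint angles; "qd": joint speeds; "effort": joint torques, N m; "position": TCP position; "ee_rot": TCP orientation; "contact_force": force on the tool from outside, world axes, zero at the start; "moment": the same for the moment, N m; "width": finger opening in m; "gripper_force": force on a finger pad.
Only numpy, scipy, OpenCV 4.12 (cv2) and the standard library are available. Lean on these libraries where they do the work, as an engineer would, in place of code of your own. Each camera call takes 0.05 s, during which the arm holds its last target. There are 200 camera calls.

## Task

Hand in the shift's kit: slide every radio, face up and foot first, down its own lane of the sloped charging rack until it rests against the back stop, and only once all the radios are home throw the rack's charging switch fully on. Stack every loose earpiece case, lid up, squarely on the column that begins with the case on the rubber mat, centred on the mat with the long sides in line with the mat's. Leave the tumbler and snack tray where they are.

Things in the scene. Friction and masses are not known exactly. Their poses are not given: they have to be found in the camera images.
- deck: Deck of the grey charging rack, sloping 20 degrees: 3 open lanes down to a back stop 47 mm high. Origin: on the deck at the stop's foot, mid-width, 34 mm above the table. +x straight down the slope (deck runs from x = -200 mm, the high end, to 0), +y across, +z square out of the deck. Lanes 56 mm wide, at y = -84, 0, +84 mm; ribs 28 mm wide and 10 mm high between, 8 mm wide outside
- hood (a point): Mid-point of the free edge of a clear plastic hood over the lanes' low end (deck x from -42 mm to 0): underside 44 mm, top 47 mm above the deck, so radios must be slid in beneath it. Axes as the deck's. This point is on the underside. The rack is fixed; a radio may be too rough to slide down by its own weight, but nothing else holds it
- rack: Base of the charging rack, fixed to the table, 240 mm wide: origin on the table, 88 mm before the deck's origin; +x level, along the lanes to the low end, +z up. Behind the stop stands a power box 75 mm high (x from 97 to 147 mm)
- switch (a joint): The rack's charging switch, a black lever 60 mm long on a block beside the rack (on the rack's -y side): 0 = off, leaning 0.5 rad towards the high, open end of the rack; 1.0 rad = on, leaning as far towards the low end. It stays where it is left, and moves with a light push
- switch_tip (a point): The upper end of the charging switch's lever. It swings in the upright plane along the rack's lanes (horizontal direction of the deck's +x)
- radio1_c (a point): A black hand-held radio lying on its back (may be absent): body 105 x 48 x 34 mm (x, y, z), 0.25 kg or so. The point is the centre of the body, half-way up. +x points to its foot (the plain end, which has the charging contacts), the stub antenna (12 mm thick, 50 mm long, 14 mm off-centre to +y) sticks out of its -x end, a small volume knob 11 mm long beside it, +z is out of its face
- radio2_c (a point): A black hand-held radio lying on its back (may be absent): body 105 x 48 x 34 mm (x, y, z), 0.25 kg or so. The point is the centre of the body, half-way up. +x points to its foot (the plain end, which has the charging contacts), the stub antenna (12 mm thick, 50 mm long, 14 mm off-centre to +y) sticks out of its -x end, a small volume knob 11 mm long beside it, +z is out of its face
- radio3_c (a point): A black hand-held radio lying on its back (may be absent): body 105 x 48 x 34 mm (x, y, z), 0.25 kg or so. The point is the centre of the body, half-way up. +x points to its foot (the plain end, which has the charging contacts), the stub antenna (12 mm thick, 50 mm long, 14 mm off-centre to +y) sticks out of its -x end, a small volume knob 11 mm long beside it, +z is out of its face
- mat: A thin black rubber mat fixed to the table, 120 x 78 x 3 mm (x, y, z), where the column of cases stands. Origin: the centre of its underside, +x along its long side
- case0_c (a point): The closed case that stands on the mat at the start, squarely in its middle, long side along the mat's: the foot of the column. Same size as the others. The point is its centre, +x along its long side
- case1_c (a point): A loose closed hard case for an earpiece set, grey, 100 x 58 x 36 mm (x, y, z), about 0.16 kg, lying flat on the table (may be absent). The point is its centre, half-way up; +x along its long side, +z up out of its lid
- case2_c (a point): A loose closed hard case for an earpiece set, grey, 100 x 58 x 36 mm (x, y, z), about 0.16 kg, lying flat on the table (may be absent). The point is its centre, half-way up; +x along its long side, +z up out of its lid
- case3_c (a point): A loose closed hard case for an earpiece set, grey, 100 x 58 x 36 mm (x, y, z), about 0.16 kg, lying flat on the table (may be absent). The point is its centre, half-way up; +x along its long side, +z up out of its lid
- tumbler: A clear tumbler 72 mm across and 100 mm high, to be left alone. Origin: the centre of its underside
- snack_tray: A brown snack tray with a clear lid, 110 x 150 x 60 mm, to be left alone. Origin: the centre of its underside
Mind the look-alikes: they are no part of the job. What is shaped like the part that bears radio3_c but purple is not meant.

How it is judged:
On the way, in this order (a step that is already met when the one before it is completed fails the run):
1. every radio lies in a lane of the charging rack, foot against the back stop (x of radio1_c in the frame of deck between -0.0585 and -0.045 m and z of radio1_c in the frame of deck between 0.011 and 0.023 m and y of radio1_c in the frame of deck between -0.1 and 0.1 m and angle between each of radio1_c, radio2_c, radio3_c's own z axis and vertical below 0.7 rad and linear speed of each of radio1, radio2, radio3 below 0.02 m/s and x of radio2_c in the frame of deck between -0.0585 and -0.045 m and z of radio2_c in the frame of deck between 0.011 and 0.023 m and y of radio2_c in the frame of deck between -0.1 and 0.1 m and x of radio3_c in the frame of deck between -0.0585 and -0.045 m and z of radio3_c in the frame of deck between 0.011 and 0.023 m and y of radio3_c in the frame of deck between -0.1 and 0.1 m), for 0.2 s.
2. then the charging switch is thrown on (value of joint switch above 0.85 rad), for 0.2 s.
At the end, for the whole second after the job is handed in: Every radio lies face up in a lane of the rack, foot within 6 mm of the back stop; the switch is on (above 0.85 rad); every case lies flat in one column on the mat, each centre within 8 mm of the mat's centre sideways and its long side within 0.12 rad of the mat's; all at rest (all of step 1 and value of joint switch above 0.85 rad and horizontal distance between each of case0_c, case1_c, case2_c, case3_c and mat below 0.008 m and angle between the x axis of each of case0_c, case1_c, case2_c, case3_c and the x axis of mat, either way round below 0.12 rad and angle between each of case0_c, case1_c, case2_c, case3_c's own z axis and vertical below 0.06 rad and linear speed of each of case0, case1, case2, case3 below 0.02 m/s); the robot touches nothing.
It fails at once if the tumbler is shifted by more than 30 mm (distance of tumbler from where it was at the start of the episode above 0.03 m).
It fails at once if the snack tray is shifted by more than 30 mm (distance of snack_tray from where it was at the start of the episode above 0.03 m).
Of radio1, radio2, radio3 only 2 to 3 are there at a start; the rules pass over those that are not, and their reading is None.
Of case1, case2, case3 only 2 to 3 are there at a start; the rules pass over those that are not, and their reading is None.
At some moment in a run one of radio1, radio2, radio3 may be knocked a few centimetres aside while the robot is not near it.
Once in a run the grip may slacken for a moment while it holds something.
It also fails if it takes over 210 s, if anything falls off the work surface, if the arm or the gripper's body presses on something with over 40 N, if the wrist force passes 120 N, or if a joint passes its speed limit or range.

## Working session

There is one attempt and no reset: what is moved stays moved. The work goes in short steps, Python scripts to look and compute and a tool call to move; the robot and the scene stay as the last step left them, time stands still between calls to the robot, and variables do not carry over. Pictures are saved under pics/ and viewed, at most 14 in all, crops included, and the job is handed in when it is done.

Besides the shell and the picture viewer there is one more tool, called after ">>>" in YAML: its name, and indented under it one key for each argument. drive_tool: Moves the arm, as the interface text tells. Its arguments: {"type":"object","properties":{"deltas":{"type":"array","items":{"type":"object","properties":{"linear":{"type":"array","items":{"type":"number"}},"twist":{"type":"number"},"claw":{"type":"number"}}}},"squeeze":{"type":"number"}},"required":["deltas"]}

```bash
mkdir -p pics
python3 - <<'E'
from rig import sensors, eyes
import cv2
for n in("top","side"):
    im=eyes.get_image(n); cv2.imwrite(f"pics/{n}0.png",im[:,:,::-1])
    m=eyes.camera_model(n); print(n,m)
print(sensors.get_state())
E
```

```text
top {'intrinsics': array([[432.79256585,   0.        , 284.76930375],
       [  0.        , 432.79256585, 198.74892101],
       [  0.        ,   0.        ,   1.        ]]), 'R': array([[ 0.00586181, -0.99990235, -0.01268579],
       [-0.98661374, -0.00371551, -0.16303229],
       [ 0.16296924,  0.01347164, -0.98653917]]), 't': array([0.00860425, 0.57060054, 1.11219905])}
side {'intrinsics': array([[432.25119116,   0.        , 278.96626365],
       [  0.        , 432.25119116, 210.75723429],
       [  0.        ,   0.        ,   1.        ]]), 'R': array([[-0.90905789, -0.41658566,  0.00837495],
       [-0.33123136,  0.71031485, -0.62107858],
       [ 0.25278357, -0.56737043, -0.78370355]]), 't': array([0.53424797, 0.23086655, 0.98720179])}
{'clock': 0.1, 'qpos': array([-1.41200685e+00,  2.76536818e-01,  1.50598589e+00,  2.42493610e-06,
        1.36070324e+00, -1.21011869e-01]), 'qd': array([-1.57362410e-03, -1.21852697e-03, -2.88401217e-03,  4.09405371e-04,
       -6.95037070e-05,  4.71152652e-04]), 'effort': array([ 1.16611514e-03, -4.17700195e+01, -2.46405745e+01, -2.27579776e-04,
        5.82730121e-03,  1.46609850e-06]), 'position': array([ 0.15871331, -0.55220141,  0.24153154]), 'ee_rot': array([-8.16521478e-04,  9.90229557e-01,  1.39444463e-01, -1.42391381e-05]), 'contact_force': array([-0.19339237, -0.63360909, -0.62852013]), 'moment': array([ 0.0161602 , -0.00397753, -0.05581676]), 'gripper_force': 0.0, 'width': 0.08540747849640032}
```

View pics/top0.png

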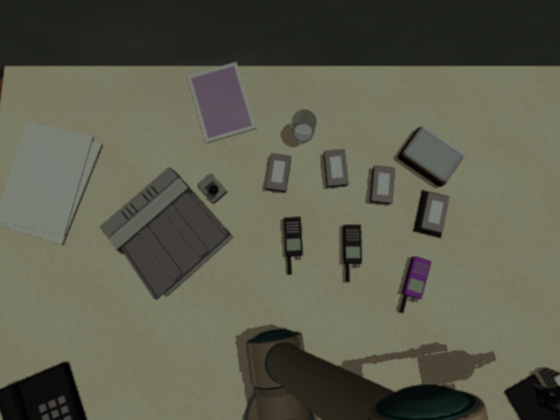

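View pics/side0.png

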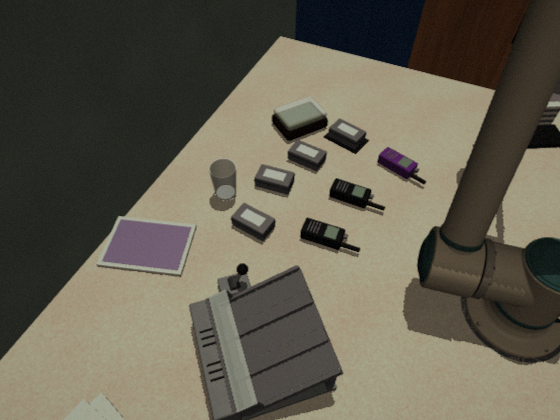

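Top view: rack at (165,232) with its low end to the upper left, switch at (212,188), radios at (292,237) and (351,245), and a purple look-alike at (417,280). Loose cases are at (278,173), (336,168) and (382,185), the mat with case0 at (432,213), tumbler (303,127) and tray (430,156). The side view agrees.

```bash
cat > h.py <<'E'
import numpy as np, cv2
from rig import sensors, eyes
M={n:eyes.camera_model(n) for n in("top","side")}
def ray(n,p):
    m=M[n];d=m["R"].T@np.linalg.solve(m["intrinsics"],[p[0],p[1],1.]);return -m["R"].T@m["t"],d
def onz(n,p,z):
    c,d=ray(n,p);return c+d*(z-c[2])/d[2]
def proj(n,X):
    m=M[n];q=m["intrinsics"]@(m["R"]@np.asarray(X,float)+m["t"]);return q[:2]/q[2]
def tri(a,b):
    c1,d1=ray("top",a);c2,d2=ray("side",b)
    s=np.linalg.lstsq(np.c_[d1,-d2],c2-c1,rcond=None)[0]
    P,Q=c1+s[0]*d1,c2+s[1]*d2;return (P+Q)/2,np.linalg.norm(P-Q)
def yaw(n,p,q,z):
    v=onz(n,q,z)-onz(n,p,z);return np.degrees(np.arctan2(v[1],v[0]))
def blobs(mask,amin,amax):
    out=[]
    for c in cv2.findContours(mask.astype(np.uint8),cv2.RETR_EXTERNAL,cv2.CHAIN_APPROX_NONE)[0]:
        m=cv2.moments(c);a=m["m00"]
        if amin<a<amax: out.append((np.array([m["m10"]/a,m["m01"]/a]),a,cv2.minAreaRect(c),c))
    return out
E
python3 - <<'E'
from h import *
t=cv2.imread("pics/top0.png");s=cv2.imread("pics/side0.png")
g=lambda c:cv2.convertScaleAbs(cv2.resize(c,None,fx=2,fy=2,interpolation=cv2.INTER_CUBIC),alpha=1.5)
cv2.imwrite("pics/topc.png",g(t[105:325,90:480])); 
cv2.imwrite("pics/sidec.png",g(s[90:390,150:450]))
for p in[(355,229),(278,173),(278,185),(292,222),(293,245),(432,210),(165,232),(441,210),(240,250)]: print(p,t[p[1],p[0]],np.round(onz("top",p,0),3))
E
```

```text
(355, 229) [35 37 39] [ 0.495 -0.182  0.   ]
(278, 173) [116 126 121] [0.652 0.031 0.   ]
(278, 185) [70 74 79] [0.617 0.031 0.   ]
(292, 222) [55 59 62] [ 0.513 -0.008  0.   ]
(293, 245) [76 96 85] [ 0.45  -0.011  0.   ]
(432, 210) [119 125 120] [ 0.548 -0.395  0.   ]
(165, 232) [57 61 65] [0.484 0.342 0.   ]
(441, 210) [108 114 111] [ 0.548 -0.42   0.   ]
(240, 250) [ 99 122 120] [0.436 0.134 0.   ]
```

View pics/topc.png

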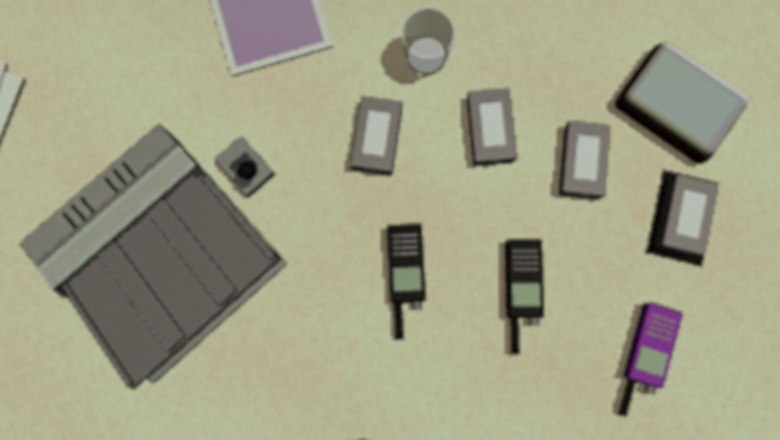

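View pics/sidec.png

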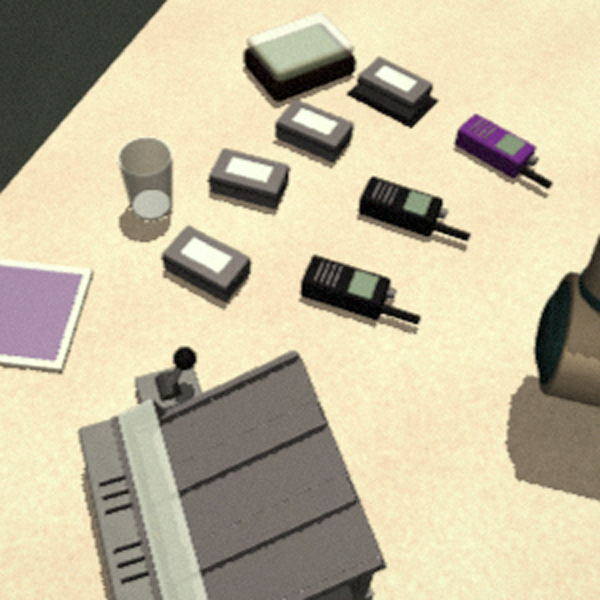

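The crops show clean pale labels on the cases and green screens on the radios. The rack's high-end corners are at about (232,236) and (156,298) in the top view and (298,266) and (341,372) in the side view.

```bash
cat >> h.py <<'E'
def hsv(im): return cv2.cvtColor(im,cv2.COLOR_BGR2HSV).astype(int)
def grab(n):
    return np.ascontiguousarray(eyes.get_image(n)[:,:,::-1])
def longax(n,rect,z):
    b=cv2.boxPoints(rect);W=[onz(n,p,z) for p in b]
    e=[W[1]-W[0],W[2]-W[1]];L=[np.linalg.norm(v) for v in e];v=e[int(L[1]>L[0])]
    return (np.degrees(np.arctan2(v[1],v[0]))+90)%180-90, np.round(sorted(L),4)
E
python3 - <<'E'
from h import *
t=cv2.imread("pics/top0.png");s=cv2.imread("pics/side0.png")
for n,im in(("top",t),("side",s)):
    h=hsv(im);v=h[...,2];S=h[...,1]
    print(n,"label")
    thr=105 if n=="top" else 150
    for c,a,r,_ in blobs((S<45)&(v>thr),60,700): print(c.round(1),a,np.round(onz(n,c,.036),3), longax(n,r,.036),h[int(c[1]),int(c[0])])
    print("dark")
    for c,a,r,k in blobs((v<75),150,3500): print(c.round(1),a,np.round(onz(n,c,.034),3),longax(n,r,.034))
P={'hr':((232.5,236.5),(298.5,266.5)),'hl':((156.5,298.5),(341,372.5)),'box':((170.5,167.5),(190,305)),'tip':((213,190),(242.5,268.5)),
 'scr1':((293,244.5),(331,232)),'scr2':((352.5,252),(358.5,191))}
for k,(a,b) in P.items(): print(k,*tri(a,b))
E
```

```text
top label
[435.2 211.6] 216.5 [ 0.539 -0.392  0.036] (np.float64(-13.800576262782442), array([0.0296, 0.0606])) [ 60  12 126]
[383.1 183.4] 204.0 [ 0.616 -0.255  0.036] (np.float64(-5.949937462306551), array([0.0295, 0.0591])) [ 55  12 125]
[277.7 171.2] 196.5 [0.649 0.031 0.036] (np.float64(-7.950521163514253), array([0.029 , 0.0595])) [ 56  14 126]
[335.9 166.8] 199.5 [ 0.661 -0.128  0.036] (np.float64(5.298056421500718), array([0.0297, 0.0593])) [ 60  12 126]
[444.1 140.3] 132.5 [ 0.737 -0.426  0.036] (np.float64(52.73170980301472), array([0.0119, 0.1397])) [ 39  21 122]
[303.1 129.2] 95.5 [ 0.768 -0.038  0.036] (np.float64(-89.91515336207608), array([0.0231, 0.0445])) [ 42  12 110]
dark
[536.  396.1] 2089.0 [ 0.075 -0.62   0.034] (np.float64(-89.51147180901371), array([0.1234, 0.1381]))
[405.8 286.8] 290.0 [ 0.341 -0.306  0.034] (np.float64(-5.986051416856341), array([0.0534, 0.144 ]))
[350.5 247.6] 852.5 [ 0.442 -0.164  0.034] (np.float64(-1.3056145400186665), array([0.0534, 0.1473]))
[291.7 239.8] 787.5 [ 0.462 -0.008  0.034] (np.float64(3.1563738719825096), array([0.0515, 0.15
[... 1952 characters left out ...]
), array([0.0642, 0.1433]))
[305.9 161. ] 297.5 [ 0.602 -0.215  0.034] (np.float64(20.433185645825404), array([0.0712, 0.1083]))
[345.9 140.5] 452.5 [ 0.526 -0.345  0.034] (np.float64(-15.650050206599474), array([0.102 , 0.1343]))
[298.8 127. ] 671.5 [ 0.677 -0.341  0.034] (np.float64(23.322476781961626), array([0.1191, 0.1736]))
hr [0.4701356  0.14454358 0.085703  ] 0.008566916072790087
hl [0.31094926 0.32748579 0.09485849] 0.0006616395784210377
box [0.65131239 0.3176797  0.06432282] 7.185682551092989e-05
tip [0.5871046  0.19868237 0.07949526] 0.001107299368980196
scr1 [ 0.44965812 -0.01106233  0.03361472] 0.0005512130014505344
scr2 [ 0.43002579 -0.1685922   0.03533725] 0.000593207640864685
```

Labels from both views agree with height about 36 mm, and screens give about 34 mm, so the heights check out. The rack corners need a closer look.

Run:
```python
import cv2
for n,(x,y,w,h) in(("top",(95,160,142,148)),("side",(185,255,165,148))):
    c=cv2.imread(f"pics/{n}0.png")[y:y+h,x:x+w]
    cv2.imwrite(f"pics/rack_{n}.png",cv2.convertScaleAbs(cv2.resize(c,None,fx=4,fy=4,interpolation=cv2.INTER_CUBIC),alpha=1.9 if n=="top" else 1.3))
```

```text
(no output)
```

View pics/rack_top.png

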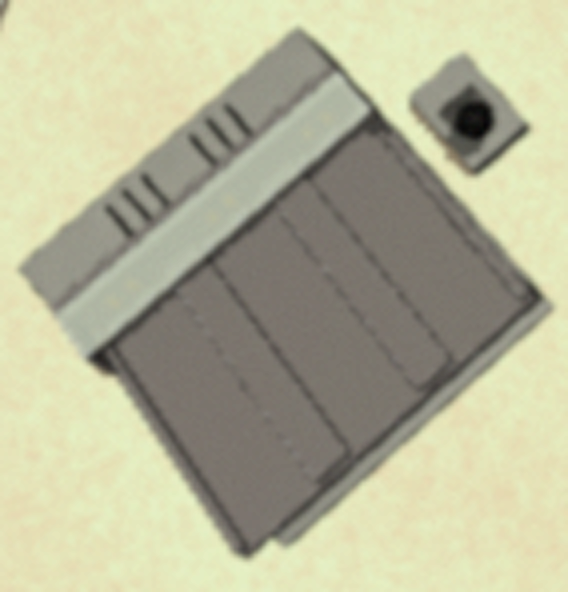

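View pics/rack_side.png

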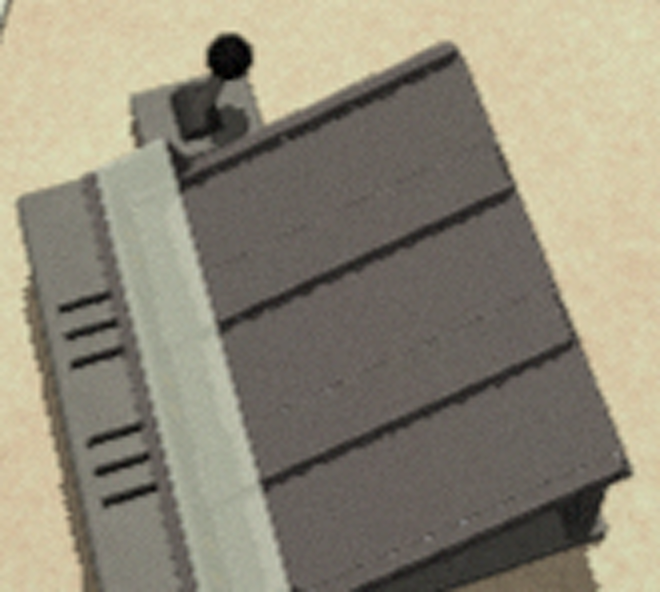

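Run:
```python
from h import *
P={'hr':((230,234.5),(298.75,266.25)),'hl':((156.3,298.8),(342.5,372.5)),'box':((170,167),(190,305)),'hoodr':((188.75,187.5),(227.5,290.75)),'tip':((213.25,190),(242,268.8))}
for k,(a,b) in P.items(): print(k,*tri(a,b))
c,s=np.cos(np.radians(20)),np.sin(np.radians(20))
D=lambda x,y,z:np.array([.088+x*c+z*s,y,.034-x*s+z*c])
obs=[((230,234.5),'top',D(-.2,-.12,.01)),((156.3,298.8),'top',D(-.2,.12,.01)),((170,167),'top',[.147,-.12,.075]),((100,227),'top',[.147,.12,.075]),
((188.75,187.5),'top',D(-.042,-.12,.047)),((118.75,250),'top',D(-.042,.12,.047)),
((298.75,266.25),'side',D(-.2,-.12,.01)),((342.5,372.5),'side',D(-.2,.12,.01)),((190,305),'side',[.147,-.12,.075]),((227.5,290.75),'side',D(-.042,-.12,.047))]
A=np.array([o[2] for o in obs]);W=np.array([onz(o[1],o[0],o[2][2]) for o in obs])
def fit(i):
    a=A[i,:2]@[1,1j];w=W[i,:2]@[1,1j];k=np.vdot(a-a.mean(),w-w.mean());y=np.angle(k);o=w.mean()-np.exp(1j*y)*a.mean()
    r=(w-o-np.exp(1j*y)*a)*np.exp(-1j*y);print("origin",o,"yaw",np.degrees(y));print(np.round(r*1000,1))
fit(np.arange(10));fit(np.array([0,1,2,3,4,6,7,8,9]))
```

```text
hr [0.47132556 0.14923902 0.09468708] 0.0021704567749350864
hl [0.30938937 0.32719978 0.09705043] 0.0012911596845491208
box [0.65148696 0.31836718 0.06597526] 0.0016688789057811323
hoodr [0.59174213 0.26181858 0.08104782] 0.00412755774244647
tip [0.58804055 0.19858092 0.07709746] 0.00012532206517124807
origin (0.4606223414679926+0.30537750162315513j) yaw 42.69291172657023
[-5. -2.2j -1.7-5.8j -0.5-0.7j  0. -3.5j  0.6-2.5j -2.3-7.j   3.6+6.8j
  3.3+2.8j  0.9+5.4j  1.1+6.6j]
origin (0.4602875758803328+0.3061304804326048j) yaw 42.6778472558435
[-5.3-3.1j -1.9-6.6j -0.7-1.4j -0.3-4.2j  0.4-3.2j  3.4+6.j   3. +2.j
  0.7+4.7j  0.8+5.8j]
```

Run:
```python
from h import *
for n in("top","side"):
    im=cv2.imread(f"pics/{n}0.png");h=hsv(im)
    for c,a,r,k in blobs((h[...,0]>125)&(h[...,0]<178)&(h[...,1]>30),100,6000):
        q=cv2.approxPolyDP(k,4,True)[:,0]; print(n,c.round(1),a,onz(n,c,0).round(4),longax(n,r,0)); print([onz(n,p,0)[:2].round(3) for p in q] if a>1000 else '')
    # switch block on table & sunlit
def pr(k,a,b):print(k,*tri(a,b))
# base plate right high corner, switch block corners
pr('base hr',(95+552/4,160+305/4),(298.75,266.25))
pr('blk near',(95+478/4,160+172/4),(185+262/4,255+128/4))
pr('blk left',(95+411/4,160+98/4),(185+132/4,255+95/4))
```

```text
top [416.2 277.3] 759.5 [ 0.3649 -0.3437  0.    ] (np.float64(-17.75438074206808), array([0.0547, 0.109 ]))

top [220.9 101.8] 2474.5 [ 0.8627  0.1989 -0.    ] (np.float64(16.931834623946088), array([0.1271, 0.1855]))
[array([0.97 , 0.169]), array([0.933, 0.283]), array([0.76, 0.23]), array([0.796, 0.116])]
side [147.4 244.5] 3029.0 [0.8631 0.1976 0.    ] (np.float64(16.714868305041307), array([0.135 , 0.2234]))
[array([0.937, 0.279]), array([0.756, 0.227]), array([0.793, 0.108]), array([0.972, 0.162])]
side [395.4 162.4] 550.0 [ 0.3703 -0.3542  0.    ] (np.float64(-17.60634997995203), array([0.0834, 0.1185]))

base hr [0.47044322 0.14330989 0.08490242] 0.007759536965559737
blk near [0.56428631 0.20469791 0.02067405] 0.00390964528753466
blk left [0.61246879 0.24252252 0.07923716] 0.020734143181114332
```

Run:
```python
from h import *
from scipy.optimize import least_squares
c,s=np.cos(np.radians(20)),np.sin(np.radians(20))
D=lambda x,y,z:np.array([.088+x*c+z*s,y,.034-x*s+z*c])
T=lambda u,v:(95+u/4,160+v/4)
S=lambda u,v:(185+u/4,255+v/4)
obs=[(T(540,298),'top',D(-.2,-.12,.01)),(T(245,555),'top',D(-.2,.12,.01)),(T(300,28),'top',[.147,-.12,.075]),(T(20,268),'top',[.147,.12,.075]),
(T(375,110),'top',D(-.042,-.12,.047)),(T(92,360),'top',D(-.042,.12,.047)),
(S(455,45),'side',D(-.2,-.12,.01)),(S(630,470),'side',D(-.2,.12,.01)),(S(20,200),'side',[.147,-.12,.075]),(S(170,143),'side',D(-.042,-.12,.047)),
# lane/rib edges (deck level): high end, rib -y side occluded by rib in side view -> rib top edge
(S(512,190),'side',D(-.2,-.028-.028,.01)),(S(572,343),'side',D(-.2,.028,.01)),(T(348,450),'top',D(-.2,.028,.01)),(T(447,360),'top',D(-.2,-.056,.01))]
def f(p,full=False):
    R=np.array([[np.cos(p[2]),-np.sin(p[2]),0],[np.sin(p[2]),np.cos(p[2]),0],[0,0,1]])
    return np.concatenate([proj(n,R@np.asarray(a)+[p[0],p[1],p[3]])-px for px,n,a in obs])
r=least_squares(f,[.46,.305,.745,0],loss="soft_l1")
print(r.x,np.degrees(r.x[2]));print(r.fun.reshape(-1,2).round(1))
```

```text
[ 0.46166916  0.307032    0.73826312 -0.0114529 ] 42.299360891846774
[[ -2.   -0.5]
 [ -1.8   0.3]
 [  0.8   0.6]
 [  0.4   0.4]
 [  0.2   1.3]
 [ -0.9   0.6]
 [ -0.    0.3]
 [ -0.8   1.1]
 [  0.2   0. ]
 [ -0.3  -0.1]
 [ -4.1 -10.7]
 [ -4.5 -12.4]
 [  1.    1.3]
 [  2.    1.1]]
```

Run:
```python
from h import *
from scipy.optimize import least_squares
T=lambda u,v:(95+u/4,160+v/4)
S=lambda u,v:(185+u/4,255+v/4)
obs=[(T(540,298),'top',(-.2,-.12,.01)),(T(245,555),'top',(-.2,.12,.01)),
(T(375,110),'top',(-.042,-.12,.047)),(T(92,360),'top',(-.042,.12,.047)),
(S(455,45),'side',(-.2,-.12,.01)),(S(630,470),'side',(-.2,.12,.01)),(S(170,143),'side',(-.042,-.12,.047)),
(S(512,190),'side',(-.2,-.028,.01)),(S(572,343),'side',(-.2,.056,.01)),(T(348,450),'top',(-.2,.028,.01)),(T(447,360),'top',(-.2,-.056,.01)),
(T(300,28),'top',[.147,-.12,.075]),(T(20,268),'top',[.147,.12,.075]),(S(20,200),'side',[.147,-.12,.075])]
def f(p):
    t=np.radians(p[4]);c,s=np.cos(t),np.sin(t);out=[]
    R=np.array([[np.cos(p[2]),-np.sin(p[2]),0],[np.sin(p[2]),np.cos(p[2]),0],[0,0,1]])
    for i,(px,n,a) in enumerate(obs):
        x,y,z=a
        v=np.array(a) if i>10 else np.array([.088+x*c+z*s,y,.034-x*s+z*c])
        out.append(proj(n,R@v+[p[0],p[1],p[3]])-px)
    return np.concatenate(out)
for free in(0,1):
    r=least_squares(lambda q:f(np.r_[q,20]) if not free else f(q),[.46,.305,.745,0]+[20]*free,loss="soft_l1")
    print(r.x,np.degrees(r.x[2]));print(r.fun.reshape(-1,2).round(1).tolist())
```

```text
[ 0.46265138  0.30647189  0.74269901 -0.01087863] 42.553518927324376
[[-1.8, -1.2], [-1.4, -0.0], [0.1, 0.9], [-0.7, 0.5], [-0.6, -0.3], [-1.0, 0.2], [-0.8, -0.4], [0.1, 0.3], [0.5, -0.1], [1.4, 0.8], [2.2, 0.5], [0.6, 0.2], [0.4, 0.4], [-0.3, -0.2]]
[ 4.62918970e-01  3.06519564e-01  7.43423588e-01 -1.05756943e-02
  1.96230859e+01] 42.5950339828673
[[-1.6, -1.2], [-1.1, 0.0], [0.2, 0.8], [-0.6, 0.5], [-0.6, -0.2], [-1.0, 0.1], [-0.8, -0.5], [0.2, 0.4], [0.5, -0.0], [1.6, 0.8], [2.4, 0.5], [0.5, 0.1], [0.4, 0.3], [-0.4, -0.2]]
```

```bash
cat >> h.py <<'E'
def radios(im,thr=75,roi=(215,265,270,380)):
    v=hsv(im)[...,2];m=((v<thr)).astype(np.uint8);out=[]
    for c,a,r,k in blobs(m,300,1500):
        if not(roi[0]<c[1]<roi[1] and roi[2]<c[0]<roi[3]):continue
        f=np.zeros_like(m);cv2.drawContours(f,[k],-1,1,-1)
        up=cv2.resize(f*255,None,fx=4,fy=4,interpolation=cv2.INTER_LINEAR)
        up=cv2.morphologyEx((up>127).astype(np.uint8),cv2.MORPH_OPEN,np.ones((40,40),np.uint8))
        _,_,r2,_=max(blobs(up,100,1e6),key=lambda b:b[1])
        cc=(np.array(r2[0])-1.5)/4;r2=(tuple(cc),tuple(np.array(r2[1])/4),r2[2])
        out.append((onz("top",cc,.026).round(4),longax("top",r2,.026),cc.round(1)))
    return out
def cases(im,n="top"):
    h=hsv(im);o=[]
    for c,a,r,k in blobs((h[...,1]<45)&(h[...,2]>(105 if n=="top" else 150)),80,260):
        ang,L=longax(n,r,.036)
        if .02<L[0]<.034 and .05<L[1]<.068:o.append((onz(n,c,.036).round(4),round(ang,1),c.round(1)))
    return o
E
python3 - <<'E'
from h import *
t=grab("top");print(radios(t),radios(t,65));print(cases(t));
s=grab("side");b=cases(s,"side");a=cases(t)
for p in a:
    q=min(b,key=lambda k:np.linalg.norm(k[0]-p[0]));print(tri(p[2],q[2]))
h=hsv(t);
for c,ar,r,k in blobs((h[...,1]>25)&(h[...,0]>38)&(h[...,0]<75)&(h[...,2]>60)&(h[...,2]<115),40,200): print(c.round(1),onz("top",c,.034).round(4),longax("top",r,.034))
E
```

```text
[(array([ 0.4513, -0.167 ,  0.026 ]), (np.float64(-0.87310917051785), array([0.0558, 0.1033])), array([351.2, 244.2])), (array([ 0.4702, -0.0086,  0.026 ]), (np.float64(2.3846753696066116), array([0.0539, 0.1079])), array([292.1, 236.9]))] [(array([ 0.4513, -0.1683,  0.026 ]), (np.float64(-0.8946156188339955), array([0.0531, 0.1033])), array([351.7, 244.2])), (array([ 0.4692, -0.0091,  0.026 ]), (np.float64(-0.027790357213973493), array([0.0507, 0.104 ])), array([292.2, 237.2]))]
[(array([ 0.539 , -0.3918,  0.036 ]), np.float64(-13.8), array([435.2, 211.6])), (array([ 0.6158, -0.2548,  0.036 ]), np.float64(-6.3), array([383.1, 183.3])), (array([0.6489, 0.0311, 0.036 ]), np.float64(-8.0), array([277.8, 171.1])), (array([ 0.6613, -0.1278,  0.036 ]), np.float64(5.3), array([335.9, 166.8]))]
(array([ 0.5382725 , -0.39097737,  0.0381871 ]), np.float64(0.0008203956937188366))
(array([ 0.61514347, -0.25503465,  0.03588701]), np.float64(0.0013838059417773806))
(array([0.6484055 , 0.03089351, 0.0354162 ]), np.float64(0.0011900898056355115))
(array([ 0.66119828, -0.12770891,  0.0362712 ]), np.float64(0.0002102922596187076))
[415.4 285.3] [ 0.3449 -0.3311  0.034 ] (np.float64(71.86724438753129), array([0.0256, 0.0332]))
[352.5 251.9] [ 0.4305 -0.1688  0.034 ] (np.float64(-89.70415286919055), array([0.029 , 0.0345]))
[293.2 244.3] [ 0.4499 -0.0116  0.034 ] (np.float64(-89.71583628348156), array([0.0292, 0.0347]))
```

Radios: r1 at (0.470, -0.010), yaw about 2°; r2 at (0.451, -0.168), yaw about 0°. The rack stands about 11 mm lower than the text says, which I'll confirm by contact. I'll move over r1's rear half.

>>> drive_tool:
  deltas:
    - {"linear": [291,542,-100],"twist": -14,"claw": 0.85}
    - {"linear": [291,542,-100],"twist": -14,"claw": 0.85}
    - {"linear": [291,542,-100],"twist": -14,"claw": 0.85}
    - {"linear": [291,542,-100],"twist": -14,"claw": 0.85}
    - {"linear": [291,542,-100],"twist": -14,"claw": 0.85}
    - {"linear": [291,542,-100],"twist": -14,"claw": 0.85}
    - {"linear": [291,542,-100],"twist": -14,"claw": 0.85}
    - {"linear": [291,542,-100],"twist": -14,"claw": 0.85}
    - {"linear": [291,542,-100],"twist": -14,"claw": 0.85}
    - {"linear": [291,542,-100],"twist": -14,"claw": 0.85}
    - {"linear": [291,542,-100],"twist": -14,"claw": 0.85}
    - {"linear": [291,542,-100],"twist": -14,"claw": 0.85}
  squeeze: 30

```text
clock: 1.2
position: [0.3927, -0.1159, 0.162]
ee_rot: [0.0, 1.0, 0.018, 0.0]
contact_force: [-0.1, -1.0, 0.2]
width: 0.0727
gripper_force: 0.0
```

>>> drive_tool:
  deltas:
    - {"linear": [57,105,-20],"twist": 0,"claw": 0.85}
    - {"linear": [57,105,-20],"twist": 0,"claw": 0.85}
    - {"linear": [57,105,-20],"twist": 0,"claw": 0.85}
    - {"linear": [57,105,-20],"twist": 0,"claw": 0.85}
    - {"linear": [57,105,-20],"twist": 0,"claw": 0.85}

```text
clock: 1.62
position: [0.4494, -0.0111, 0.1416]
ee_rot: [0.0, 1.0, 0.02, -0.001]
contact_force: [-0.2, -0.8, 0.4]
width: 0.0724
gripper_force: 0.0
```

Run:
```python
from h import *
t=grab("side");cv2.imwrite("pics/s1.png",t);s=sensors.get_state();print(s["position"],s["ee_rot"])
tt=grab("top");v=hsv(tt)[...,2]
print(radios(tt),cases(tt,"top"))
```

```text
[ 0.44896938 -0.01231587  0.14176009] [ 2.14712063e-04  9.99819205e-01  1.90018052e-02 -6.64868660e-04]
[(array([ 0.4513, -0.1673,  0.026 ]), (np.float64(-1.319034926499171), array([0.0551, 0.1033])), array([351.4, 244.2])), (array([ 0.2634, -0.0684,  0.026 ]), (np.float64(-89.59991254705275), array([0.0316, 0.0359])), array([314.8, 316.4]))] [(array([ 0.5388, -0.3918,  0.036 ]), np.float64(-13.8), array([435.3, 211.7])), (array([ 0.6152, -0.2548,  0.036 ]), np.float64(-6.3), array([383.1, 183.5])), (array([0.6489, 0.0312, 0.036 ]), np.float64(-7.3), array([277.7, 171.1])), (array([ 0.6613, -0.1279,  0.036 ]), np.float64(4.2), array([336. , 166.8]))]
```

>>> drive_tool:
  deltas:
    - {"linear": [0,0,-40],"claw": 0.85}
    - {"linear": [0,0,-80],"claw": 0.85}
    - {"linear": [0,0,-105],"claw": 0.85}
    - {"linear": [0,0,-117],"claw": 0.85}
    - {"linear": [0,0,-117],"claw": 0.85}
    - {"linear": [0,0,-117],"claw": 0.3}
    - {"linear": [0,0,-117],"claw": 0.3}
    - {"linear": [0,0,-117],"claw": 0.3}
    - {"linear": [0,0,-117],"claw": 0.3}
    - {"linear": [0,0,-117],"claw": 0.3}
    - {"linear": [0,0,-117],"claw": 0.3}
  squeeze: 30

```text
$.deltas[0]: bad value
```

Rows need every field, so I'll include the twist.

>>> drive_tool:
  deltas:
    - {"linear": [0,0,-40],"twist": 0,"claw": 0.85}
    - {"linear": [0,0,-80],"twist": 0,"claw": 0.85}
    - {"linear": [0,0,-105],"twist": 0,"claw": 0.85}
    - {"linear": [0,0,-117],"twist": 0,"claw": 0.85}
    - {"linear": [0,0,-117],"twist": 0,"claw": 0.85}
    - {"linear": [0,0,-117],"twist": 0,"claw": 0.3}
    - {"linear": [0,0,-117],"twist": 0,"claw": 0.3}
    - {"linear": [0,0,-117],"twist": 0,"claw": 0.3}
    - {"linear": [0,0,-117],"twist": 0,"claw": 0.3}
    - {"linear": [0,0,-117],"twist": 0,"claw": 0.3}
    - {"linear": [0,0,-117],"twist": 0,"claw": 0.3}
  squeeze: 30

```text
clock: 2.63
position: [0.45, -0.0136, 0.0265]
ee_rot: [0.001, 1.0, 0.018, 0.001]
contact_force: [-1.8, -2.5, 7.5]
width: 0.0476
gripper_force: 31.2
```

>>> drive_tool:
  deltas:
    - {"linear": [0,0,30],"twist": 0,"claw": 0.3}
    - {"linear": [0,0,70],"twist": 0,"claw": 0.3}
    - {"linear": [0,30,110],"twist": 5,"claw": 0.3}
    - {"linear": [-10,60,140],"twist": 12,"claw": 0.3}
    - {"linear": [-20,90,150],"twist": 18,"claw": 0.3}
    - {"linear": [-30,125,150],"twist": 24,"claw": 0.3}
    - {"linear": [-40,160,150],"twist": 30,"claw": 0.3}
    - {"linear": [-50,195,150],"twist": 36,"claw": 0.3}
    - {"linear": [-60,230,150],"twist": 40.5,"claw": 0.3}
    - {"linear": [-70,265,150],"twist": 40.5,"claw": 0.3}
    - {"linear": [-78,300,150],"twist": 40.5,"claw": 0.3}
    - {"linear": [-80,335,150],"twist": 40.5,"claw": 0.3}
  squeeze: 30

```text
clock: 3.63
position: [0.3668, 0.3233, 0.1752]
ee_rot: [0.0, 0.932, 0.363, -0.001]
contact_force: [0.6, -0.2, -2.9]
width: 0.0471
gripper_force: 32.7
```

>>> drive_tool:
  deltas:
    - {"linear": [0,11,-20],"twist": 0,"claw": 0.3}
    - {"linear": [0,11,-40],"twist": 0,"claw": 0.3}
    - {"linear": [0,11,-40],"twist": 0,"claw": 0.3}
    - {"linear": [0,11,-40],"twist": 0,"claw": 0.3}

```text
clock: 3.97
position: [0.3679, 0.3324, 0.1342]
ee_rot: [0.001, 0.932, 0.363, -0.002]
contact_force: [0.0, -0.9, -3.1]
width: 0.0478
gripper_force: 32.7
```

Run:
```python
from h import *
s=sensors.get_state();print(s["position"],s["ee_rot"],s["width"],s["contact_force"])
q=s["ee_rot"];print(np.degrees(2*np.arctan2(q[2],q[1])))
t=grab("top");d=grab("side")
g=lambda c,a:cv2.convertScaleAbs(cv2.resize(c,None,fx=2.8,fy=2.8,interpolation=cv2.INTER_CUBIC),alpha=a)
cv2.imwrite("pics/p2.png",np.hstack([g(t[160:320,95:238],1.8),g(d[255:415,190:330],1.2)]))
```

```text
[0.36788375 0.33242715 0.134242  ] [ 5.71076008e-04  9.31768316e-01  3.63048611e-01 -1.78457673e-03] 0.04780369061710464 [ 0.0137701  -0.91856846 -3.11924322]
42.5751586690584
```

View pics/p2.png

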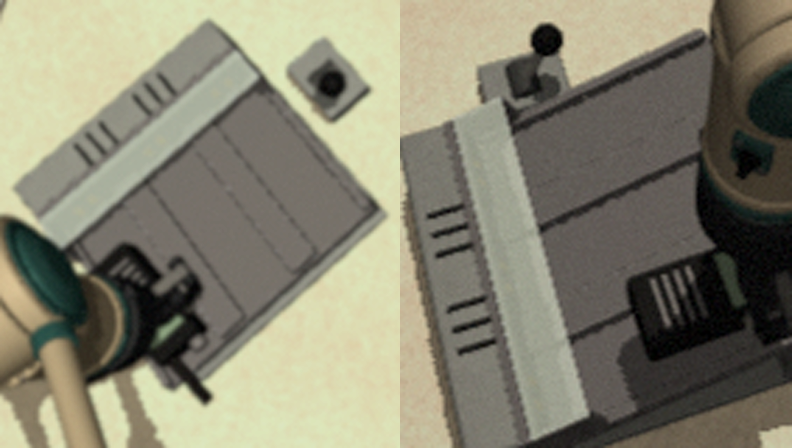

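The picture shows the radio level over the +y lane, its foot towards the hood at crop (125,250). I'll compare the foot's predicted pixels with what's seen.

Run:
```python
from h import *
p=np.array([.3679,.3324,.1342]);u=np.array([np.cos(.743),np.sin(.743),0]);w=np.array([-u[1],u[0],0])
for k,(o,n) in (('top',((95,160),'top')),('side',((190,255),'side'))):
    for f in(72.5,):
        for l in(-24,24):
            for z in(10,-24): print(n,l,z,((proj(n,p+u*f/1e3+w*l/1e3+[0,0,z/1e3])-o)*2.8+([400,0] if n=='side' else [0,0])).round(0))
```

```text
top -24 10 [121. 241.]
top -24 -24 [134. 243.]
top 24 10 [ 78. 278.]
top 24 -24 [ 92. 279.]
side -24 10 [628. 272.]
side -24 -24 [628. 291.]
side 24 10 [651. 345.]
side 24 -24 [650. 362.]
```

>>> drive_tool:
  deltas:
    - {"linear": [1,1,-12],"twist": 0,"claw": 0.3}
    - {"linear": [1,1,-16],"twist": 0,"claw": 0.3}
    - {"linear": [1,1,-16],"twist": 0,"claw": 0.3}
  squeeze: 25

```text
clock: 4.32
position: [0.3721, 0.3348, 0.1205]
ee_rot: [-0.0, 0.932, 0.362, 0.002]
contact_force: [1.6, 0.9, -1.2]
width: 0.0474
gripper_force: 29.9
```

>>> drive_tool:
  deltas:
    - {"linear": [0,0,-4],"twist": 0,"claw": 0.3}
    - {"linear": [0,0,-8],"twist": 0,"claw": 0.3}
    - {"linear": [0,0,-8],"twist": 0,"claw": 0.3}

```text
clock: 4.57
position: [0.3747, 0.3371, 0.1141]
ee_rot: [-0.002, 0.932, 0.362, 0.006]
contact_force: [3.9, 4.8, 2.7]
width: 0.0479
gripper_force: 11.9
```

Run:
```python
from h import *
s=sensors.get_state();print(s["position"],s["width"],s["contact_force"],s["gripper_force"])
t=grab("top");d=grab("side")
g=lambda c,a:cv2.convertScaleAbs(cv2.resize(c,None,fx=4,fy=4,interpolation=cv2.INTER_CUBIC),alpha=a)
cv2.imwrite("pics/p3.png",np.hstack([g(t[220:320,105:205],1.8),g(d[315:415,240:340],1.3)]))
```

```text
[0.37474147 0.33713512 0.11408765] 0.047871941040033124 [3.88158905 4.76997519 2.68509866] 11.899367272853851
```

View pics/p3.png

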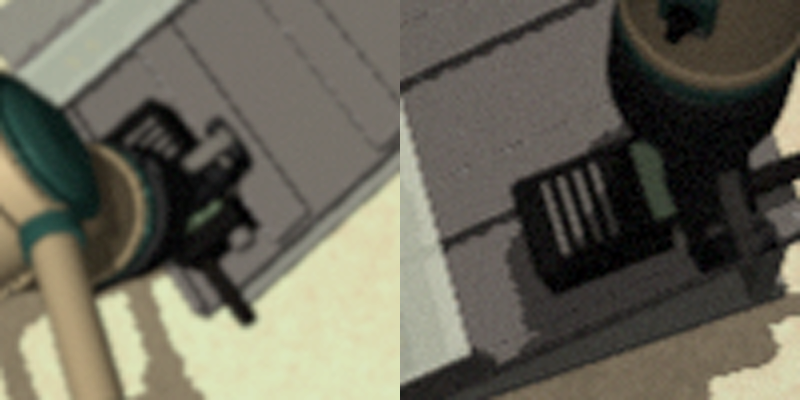

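Contact came at TCP z about 0.120, near the text's deck height. I'll open a little, let the radio settle, move over radio 2 and look.

>>> drive_tool:
  deltas:
    - {"linear": [0,0,0],"twist": 0,"claw": 0.75}
    - {"linear": [0,0,0],"twist": 0,"claw": 0.75}
    - {"linear": [0,0,0],"twist": 0,"claw": 0.75}
    - {"linear": [0,0,20],"twist": 0,"claw": 0.75}
    - {"linear": [0,0,60],"twist": 0,"claw": 0.75}
    - {"linear": [0,-20,90],"twist": 0,"claw": 0.85}
    - {"linear": [0,-60,90],"twist": 0,"claw": 0.85}
    - {"linear": [5,-100,90],"twist": 0,"claw": 0.85}
    - {"linear": [10,-140,90],"twist": -7,"claw": 0.85}
    - {"linear": [10,-180,90],"twist": -14,"claw": 0.85}
    - {"linear": [15,-220,90],"twist": -21,"claw": 0.85}
    - {"linear": [15,-260,90],"twist": -28,"claw": 0.85}

```text
clock: 5.67
position: [0.3848, 0.0723, 0.2012]
ee_rot: [0.0, 0.992, 0.124, 0.0]
contact_force: [1.1, -0.7, -0.8]
width: 0.0725
gripper_force: 0.0
```

Run:
```python
from h import *
s=sensors.get_state();print(s["position"],s["width"],s["contact_force"],s["gripper_force"])
t=grab("top");d=grab("side");cv2.imwrite("pics/t4.png",t);cv2.imwrite("pics/s4.png",d)
g=lambda c,a:cv2.convertScaleAbs(cv2.resize(c,None,fx=2.8,fy=2.8,interpolation=cv2.INTER_CUBIC),alpha=a)
cv2.imwrite("pics/p4.png",np.hstack([g(t[165:305,95:238],1.8),g(d[275:415,195:337],1.5)]))
print(radios(t))
```

```text
[0.3848373  0.0722934  0.20117961] 0.07254661785463572 [ 1.09371515 -0.71648834 -0.84490776] 0.0
[(array([ 0.4513, -0.167 ,  0.026 ]), (np.float64(-0.87310917051785), array([0.0558, 0.1033])), array([351.2, 244.2]))]
```

View pics/p4.png

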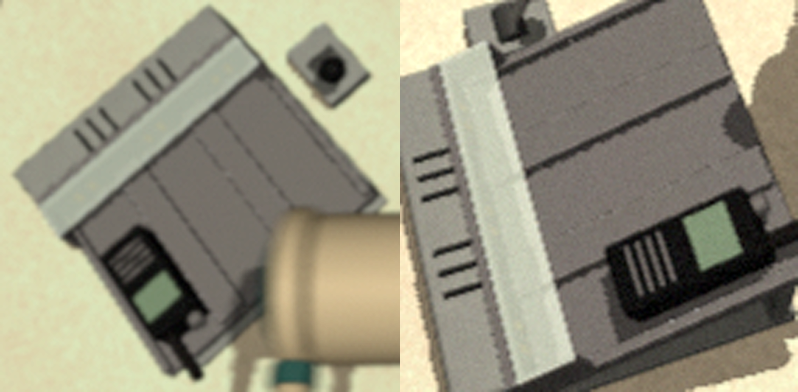

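The radio now lies on the deck in the +y lane, with its screen at crop (158,297) in the top view and (713,237) in the side view. I'll triangulate the screen and check it against the rack fit.

```bash
cat >> h.py <<'E'
RX,RY,RYAW=.4627,.3065,np.radians(42.55)
def torack(P):
    d=P[:2]-[RX,RY];c,s=np.cos(RYAW),np.sin(RYAW);return np.round([c*d[0]+s*d[1],-s*d[0]+c*d[1],P[2]],4)
def screens(t,s,zmax=90):
    o={}
    for n,im,lo,hi in(("top",t,60,125),("side",s,70,170)):
        h=hsv(im);m=(h[...,1]>25)&(h[...,0]>40)&(h[...,0]<80)&(h[...,2]>lo)&(h[...,2]<hi)
        o[n]=[(c,a) for c,a,r,k in blobs(m,40,320)]
    return o
E
python3 - <<'E'
from h import *
t=cv2.imread("pics/t4.png");s=cv2.imread("pics/s4.png")
o=screens(t,s);print({n:[(c.round(1),a) for c,a in v] for n,v in o.items()})
for a,_ in o["top"]:
    for b,_ in o["side"]:
        P,e=tri(a,b)
        if e<.01 and -.01<P[2]<.2: print(P.round(4),e,torack(P))
E
```

```text
{'top': [(array([415.5, 285.2]), 108.0), (array([150.5, 270.4]), 127.0), (array([352.6, 251.7]), 135.5), (array([127. , 229.3]), 152.5), (array([163. , 198.1]), 185.5)], 'side': [(array([306.1, 358.8]), 273.5), (array([404.7, 161.9]), 59.0)]}
[ 0.3447 -0.3313  0.034 ] 0.0006244031993445138 [-0.5183 -0.39    0.034 ]
[0.3788 0.3391 0.1174] 0.000954058645842554 [-0.0398  0.0807  0.1174]
```

Screen height 0.117 m fits the text's deck height rather than my lower corner fit. I'll settle it by touching the middle lane with closed fingertips.

>>> drive_tool:
  deltas:
    - {"linear": [25,40,0],"twist": 7,"claw": 0.0}
    - {"linear": [45,80,0],"twist": 14,"claw": 0.0}
    - {"linear": [60,120,0],"twist": 21,"claw": 0.0}
    - {"linear": [73,160,0],"twist": 28.4,"claw": 0.0}
    - {"linear": [73,195,-30],"twist": 28.4,"claw": 0.0}
    - {"linear": [73,230,-65],"twist": 28.4,"claw": 0.0}
    - {"linear": [73,230,-95],"twist": 28.4,"claw": 0.0}
    - {"linear": [73,230,-103],"twist": 28.4,"claw": 0.0}
    - {"linear": [73,230,-107],"twist": 28.4,"claw": 0.0}
    - {"linear": [73,230,-107],"twist": 28.4,"claw": 0.0}

```text
clock: 6.6
position: [0.4566, 0.3044, 0.0926]
ee_rot: [0.0, 0.93, 0.367, -0.002]
contact_force: [-0.3, -0.3, 0.4]
width: 0.0002
gripper_force: 0.0
```

>>> drive_tool:
  deltas:
    - {"linear": [0,0,-4],"twist": 0,"claw": 0.0}
    - {"linear": [0,0,-6],"twist": 0,"claw": 0.0}
    - {"linear": [0,0,-6],"twist": 0,"claw": 0.0}

```text
clock: 6.85
position: [0.4588, 0.3039, 0.0891]
ee_rot: [-0.0, 0.931, 0.366, 0.001]
contact_force: [0.5, 0.8, -0.8]
width: 0.0002
gripper_force: 0.0
```

>>> drive_tool:
  deltas:
    - {"linear": [0,0,-3],"twist": 0,"claw": 0.0}
    - {"linear": [0,0,-4],"twist": 0,"claw": 0.0}
    - {"linear": [0,0,-4],"twist": 0,"claw": 0.0}

```text
clock: 7.1
position: [0.4583, 0.3038, 0.0843]
ee_rot: [0.0, 0.931, 0.366, 0.0]
contact_force: [-0.6, 0.9, 0.6]
width: -0.0002
gripper_force: 0.0
```

>>> drive_tool:
  deltas:
    - {"linear": [0,0,-3],"twist": 0,"claw": 0.0}
    - {"linear": [0,0,-4],"twist": 0,"claw": 0.0}
    - {"linear": [0,0,-4],"twist": 0,"claw": 0.0}

```text
clock: 7.35
position: [0.4588, 0.3042, 0.0823]
ee_rot: [0.0, 0.931, 0.366, 0.001]
contact_force: [-2.5, -2.1, 13.5]
width: 0.0004
gripper_force: 5.8
```

>>> drive_tool:
  deltas:
    - {"linear": [0,0,-2],"twist": 0,"claw": 0.0}
    - {"linear": [0,0,-4],"twist": 0,"claw": 0.0}
    - {"linear": [0,0,-4],"twist": 0,"claw": 0.0}

```text
clock: 7.6
position: [0.4588, 0.3042, 0.0819]
ee_rot: [0.0, 0.931, 0.366, 0.002]
contact_force: [-7.3, -4.8, 36.1]
width: -0.0003
gripper_force: 15.6
```

>>> drive_tool:
  deltas:
    - {"linear": [0,0,6],"twist": 0,"claw": 0.0}
    - {"linear": [0,0,6],"twist": 0,"claw": 0.0}
    - {"linear": [-3.4,3.7,6],"twist": 0,"claw": 0.0}
    - {"linear": [-6.8,7.4,6],"twist": 0,"claw": 0.0}
    - {"linear": [-10,11,6],"twist": 0,"claw": 0.0}
    - {"linear": [-12,13,6],"twist": 0,"claw": 0.0}
    - {"linear": [-12,13,6],"twist": 0,"claw": 0.0}

```text
clock: 8.18
position: [0.4479, 0.3172, 0.0822]
ee_rot: [0.001, 0.93, 0.367, 0.002]
contact_force: [5.3, -2.9, 3.4]
width: -0.0
gripper_force: 5.3
```

>>> drive_tool:
  deltas:
    - {"linear": [8,-8.7,0],"twist": 0,"claw": 0.0}
    - {"linear": [15,-16,0],"twist": 0,"claw": 0.0}
    - {"linear": [20,-22,0],"twist": 0,"claw": 0.0}
    - {"linear": [24,-26,0],"twist": 0,"claw": 0.0}
    - {"linear": [24,-26,0],"twist": 0,"claw": 0.0}

```text
clock: 8.6
position: [0.4692, 0.2935, 0.0822]
ee_rot: [-0.003, 0.931, 0.364, -0.0]
contact_force: [-2.3, 6.4, 6.9]
width: -0.0
gripper_force: 7.2
```

Contacts on both sides confirm I'm in the lane: the deck is at the text's height and the lane centre is 2 mm to +y of my fit. Now I'll regrip radio 1 in its lane and push it home.

>>> drive_tool:
  deltas:
    - {"linear": [0,0,35],"twist": 0,"claw": 0.0}
    - {"linear": [-10,5,75],"twist": 0,"claw": 0.75}
    - {"linear": [-45,20,85],"twist": 0,"claw": 0.75}
    - {"linear": [-75,40,85],"twist": 0,"claw": 0.75}
    - {"linear": [-97,49.7,85],"twist": 0,"claw": 0.75}
    - {"linear": [-97,49.7,85],"twist": 0,"claw": 0.75}
    - {"linear": [-97,49.7,60],"twist": 0,"claw": 0.75}
    - {"linear": [-97,49.7,40],"twist": 0,"claw": 0.75}
    - {"linear": [-97,49.7,28],"twist": 0,"claw": 0.75}
    - {"linear": [-97,49.7,28],"twist": 0,"claw": 0.75}

```text
clock: 9.43
position: [0.3705, 0.3391, 0.1065]
ee_rot: [0.001, 0.931, 0.366, -0.005]
contact_force: [-0.5, -0.8, -0.5]
width: 0.0637
gripper_force: 0.0
```

>>> drive_tool:
  deltas:
    - {"linear": [0,0,0],"twist": 0,"claw": 0.3}
    - {"linear": [0,0,0],"twist": 0,"claw": 0.3}
    - {"linear": [0,0,0],"twist": 0,"claw": 0.3}
    - {"linear": [0,0,0],"twist": 0,"claw": 0.3}
  squeeze: 30

```text
clock: 9.77
position: [0.3733, 0.3408, 0.1104]
ee_rot: [-0.0, 0.931, 0.366, 0.0]
contact_force: [-0.1, 0.9, -3.0]
width: 0.0476
gripper_force: 32.6
```

>>> drive_tool:
  deltas:
    - {"linear": [7,6.4,-3.2],"twist": 0,"claw": 0.3}
    - {"linear": [14,12.8,-6.6],"twist": 0,"claw": 0.3}
    - {"linear": [21,19.2,-10],"twist": 0,"claw": 0.3}
    - {"linear": [28,25.6,-13.5],"twist": 0,"claw": 0.3}
    - {"linear": [35,32,-17],"twist": 0,"claw": 0.3}
    - {"linear": [41.5,38,-20.5],"twist": 0,"claw": 0.3}
    - {"linear": [41.5,38,-20.5],"twist": 0,"claw": 0.3}

```text
clock: 10.35
position: [0.4166, 0.3804, 0.0886]
ee_rot: [-0.0, 0.931, 0.366, 0.001]
contact_force: [0.1, -0.9, -2.8]
width: 0.0474
gripper_force: 32.6
```

>>> drive_tool:
  deltas:
    - {"linear": [3.5,3.2,-1.7],"twist": 0,"claw": 0.3}
    - {"linear": [7,6.4,-3.5],"twist": 0,"claw": 0.3}
    - {"linear": [10.5,9.7,-5.2],"twist": 0,"claw": 0.3}
    - {"linear": [13,12,-6.5],"twist": 0,"claw": 0.3}
    - {"linear": [13,12,-6.5],"twist": 0,"claw": 0.3}

```text
clock: 10.77
position: [0.4238, 0.3865, 0.0846]
ee_rot: [0.003, 0.931, 0.366, -0.006]
contact_force: [-9.3, -11.7, 16.3]
width: 0.0475
gripper_force: 31.0
```

>>> drive_tool:
  deltas:
    - {"linear": [-4,-4,2],"twist": 0,"claw": 0.3}
    - {"linear": [-4,-4,2],"twist": 0,"claw": 0.75}
    - {"linear": [-4,-4,2],"twist": 0,"claw": 0.75}
    - {"linear": [-4,-4,2],"twist": 0,"claw": 0.75}
    - {"linear": [-4,-4,30],"twist": 0,"claw": 0.75}
    - {"linear": [-4,-4,70],"twist": 0,"claw": 0.75}
    - {"linear": [-4,-30,110],"twist": 0,"claw": 0.85}
    - {"linear": [-4,-70,110],"twist": 0,"claw": 0.85}
    - {"linear": [0,-110,110],"twist": 0,"claw": 0.85}
    - {"linear": [0,-150,110],"twist": -7,"claw": 0.85}
    - {"linear": [0,-190,110],"twist": -14,"claw": 0.85}
    - {"linear": [0,-230,110],"twist": -21,"claw": 0.85}

```text
clock: 11.77
position: [0.4282, 0.1595, 0.1934]
ee_rot: [0.0, 0.982, 0.188, 0.001]
contact_force: [0.9, -0.3, 0.1]
width: 0.0725
gripper_force: 0.0
```

Run:
```python
from h import *
s=sensors.get_state();print(s["position"],s["ee_rot"])
t=grab("top");d=grab("side");cv2.imwrite("pics/t5.png",t);cv2.imwrite("pics/s5.png",d)
g=lambda c,a:cv2.convertScaleAbs(cv2.resize(c,None,fx=2.8,fy=2.8,interpolation=cv2.INTER_CUBIC),alpha=a)
cv2.imwrite("pics/p5.png",np.hstack([g(t[165:305,95:238],1.8),g(d[275:415,195:337],1.5)]))
print(radios(t))
o=screens(t,d)
for a,_ in o["top"]:
    for b,_ in o["side"]:
        P,e=tri(a,b)
        if e<.01 and -.01<P[2]<.2: print(P.round(4),e,torack(P))
```

```text
[0.42816178 0.15946232 0.19344413] [5.07258690e-05 9.82234781e-01 1.87653814e-01 9.37003180e-04]
[(array([ 0.4513, -0.167 ,  0.026 ]), (np.float64(-0.87310917051785), array([0.0558, 0.1033])), array([351.2, 244.2]))]
[ 0.3446 -0.3312  0.0341] 0.000595782280062152 [-0.5182 -0.39    0.0341]
[ 0.4298 -0.1689  0.0347] 0.0014421319725719502 [-0.3457 -0.328   0.0347]
```

View pics/p5.png

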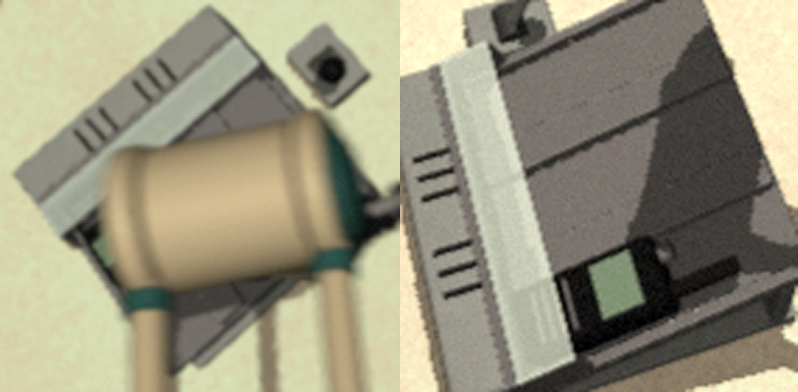

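The foot is under the hood in the +y lane; the arm blocks the top view, so I'll verify later. On to radio 2.

>>> drive_tool:
  deltas:
    - {"linear": [3,-41,-5],"twist": -7,"claw": 0.85}
    - {"linear": [3,-82,-10],"twist": -14,"claw": 0.85}
    - {"linear": [3,-123,-20],"twist": -22,"claw": 0.85}
    - {"linear": [3,-164,-30],"twist": -22,"claw": 0.85}
    - {"linear": [3,-205,-40],"twist": -22,"claw": 0.85}
    - {"linear": [3,-246,-50],"twist": -22,"claw": 0.85}
    - {"linear": [3,-287,-60],"twist": -22,"claw": 0.85}
    - {"linear": [3,-328,-70],"twist": -22,"claw": 0.85}
    - {"linear": [3,-328,-70],"twist": -22,"claw": 0.85}
    - {"linear": [3,-328,-70],"twist": -22,"claw": 0.85}

```text
clock: 12.7
position: [0.4316, -0.1691, 0.1225]
ee_rot: [-0.0, 1.0, -0.002, 0.0]
contact_force: [0.3, 0.8, 0.2]
width: 0.0724
gripper_force: 0.0
```

Run:
```python
from h import *
s=sensors.get_state();q=s["ee_rot"];print(s["position"],np.degrees(2*np.arctan2(q[2],q[1])))
t=grab("top");d=grab("side");o=screens(t,d)
for a,_ in o["top"]:
    for b,_ in o["side"]:
        P,e=tri(a,b)
        if e<.01 and -.01<P[2]<.2: print(P.round(4),e,torack(P))
cv2.imwrite("pics/t6.png",t);cv2.imwrite("pics/s6.png",d)
print([(c.round(1),a) for c,a in o["side"]],[(c.round(1),a) for c,a in o["top"]])
```

```text
[ 0.43157352 -0.1690641   0.12248243] -0.260246003365113
[ 0.3434 -0.3411  0.0251] 0.002481964935646924 [-0.5259 -0.3964  0.0251]
[0.4263 0.3872 0.0927] 0.0007306513501696533 [0.0277 0.084  0.0927]
[(array([271.7, 376.2]), 261.0), (array([404.8, 161.9]), 59.5)] [(array([418.4, 286.3]), 51.0), (array([135.7, 251.3]), 116.5), (array([130.2, 227.3]), 315.0), (array([167.3, 193.6]), 151.0)]
```

Radio 1's centre is at about x = -56 mm, so it may be 3 mm short. I'll nudge it later. Now I'll grip radio 2.

>>> drive_tool:
  deltas:
    - {"linear": [0,1,-40],"twist": 0,"claw": 0.85}
    - {"linear": [0,1,-75],"twist": 0,"claw": 0.85}
    - {"linear": [0,1,-97],"twist": 0,"claw": 0.85}
    - {"linear": [0,1,-97],"twist": 0,"claw": 0.85}
    - {"linear": [0,1,-97],"twist": 0,"claw": 0.3}
    - {"linear": [0,1,-97],"twist": 0,"claw": 0.3}
    - {"linear": [0,1,-97],"twist": 0,"claw": 0.3}
    - {"linear": [0,1,-97],"twist": 0,"claw": 0.3}
    - {"linear": [0,1,-97],"twist": 0,"claw": 0.3}
  squeeze: 30

```text
clock: 13.55
position: [0.4322, -0.1663, 0.0278]
ee_rot: [0.001, 1.0, -0.001, 0.002]
contact_force: [0.9, 2.5, 7.0]
width: 0.047
gripper_force: 33.4
```

>>> drive_tool:
  deltas:
    - {"linear": [0,0,40],"twist": 0,"claw": 0.3}
    - {"linear": [0,0,80],"twist": 0,"claw": 0.3}
    - {"linear": [0,25,110],"twist": 6,"claw": 0.3}
    - {"linear": [0,60,130],"twist": 13,"claw": 0.3}
    - {"linear": [0,100,130],"twist": 20,"claw": 0.3}
    - {"linear": [-2,140,130],"twist": 27,"claw": 0.3}
    - {"linear": [-3,180,130],"twist": 34,"claw": 0.3}
    - {"linear": [-4,220,130],"twist": 41,"claw": 0.3}
    - {"linear": [-5,260,130],"twist": 42.8,"claw": 0.3}
    - {"linear": [-6,300,130],"twist": 42.8,"claw": 0.3}
    - {"linear": [-7,340,130],"twist": 42.8,"claw": 0.3}
    - {"linear": [-7,375,130],"twist": 42.8,"claw": 0.3}

```text
clock: 14.55
position: [0.4226, 0.211, 0.1564]
ee_rot: [-0.0, 0.931, 0.365, 0.0]
contact_force: [1.3, -0.4, -3.4]
width: 0.0474
gripper_force: 34.1
```

>>> drive_tool:
  deltas:
    - {"linear": [0,33,0],"twist": 0,"claw": 0.3}
    - {"linear": [0,66,-8],"twist": 0,"claw": 0.3}
    - {"linear": [0,66,-16],"twist": 0,"claw": 0.3}
    - {"linear": [0,66,-16],"twist": 0,"claw": 0.3}

```text
clock: 14.88
position: [0.4221, 0.2755, 0.1386]
ee_rot: [0.0, 0.931, 0.366, -0.002]
contact_force: [-1.4, -1.4, -3.0]
width: 0.0473
gripper_force: 34.1
```

>>> drive_tool:
  deltas:
    - {"linear": [1.5,-1.5,-10],"twist": 0,"claw": 0.3}
    - {"linear": [1.5,-1.5,-17],"twist": 0,"claw": 0.3}
    - {"linear": [1.5,-1.5,-21],"twist": 0,"claw": 0.3}
    - {"linear": [1.5,-1.5,-25],"twist": 0,"claw": 0.3}
    - {"linear": [1.5,-1.5,-25],"twist": 0,"claw": 0.3}
  squeeze: 22

```text
clock: 15.3
position: [0.429, 0.2752, 0.117]
ee_rot: [-0.002, 0.932, 0.363, 0.005]
contact_force: [3.1, 5.8, 3.5]
width: 0.0474
gripper_force: 36.5
```

>>> drive_tool:
  deltas:
    - {"linear": [0,0,0],"twist": 0,"claw": 0.72}
    - {"linear": [0,0,0],"twist": 0,"claw": 0.72}
    - {"linear": [0,0,0],"twist": 0,"claw": 0.72}
    - {"linear": [0,0,0],"twist": 0,"claw": 0.72}
    - {"linear": [0,0,0],"twist": 0,"claw": 0.72}

```text
clock: 15.72
position: [0.425, 0.2727, 0.1149]
ee_rot: [0.0, 0.931, 0.364, -0.0]
contact_force: [1.0, 0.2, -0.1]
width: 0.0616
gripper_force: 0.0
```

>>> drive_tool:
  deltas:
    - {"linear": [-1,1,-4],"twist": 0,"claw": 0.72}
    - {"linear": [-1,1,-4],"twist": 0,"claw": 0.3}
    - {"linear": [-1,1,-4],"twist": 0,"claw": 0.3}
    - {"linear": [-1,1,-4],"twist": 0,"claw": 0.3}
    - {"linear": [-1,1,-4],"twist": 0,"claw": 0.3}
  squeeze: 30

```text
clock: 16.13
position: [0.424, 0.2743, 0.1107]
ee_rot: [0.0, 0.931, 0.364, -0.0]
contact_force: [1.1, 0.2, -2.3]
width: 0.0472
gripper_force: 32.3
```

>>> drive_tool:
  deltas:
    - {"linear": [7,6.4,-3.4],"twist": 0,"claw": 0.3}
    - {"linear": [14,12.8,-6.9],"twist": 0,"claw": 0.3}
    - {"linear": [21,19.2,-10.4],"twist": 0,"claw": 0.3}
    - {"linear": [28,25.6,-13.8],"twist": 0,"claw": 0.3}
    - {"linear": [35,32,-17.3],"twist": 0,"claw": 0.3}
    - {"linear": [41.5,38,-20.5],"twist": 0,"claw": 0.3}
    - {"linear": [41.5,38,-20.5],"twist": 0,"claw": 0.3}

```text
clock: 16.72
position: [0.4675, 0.3138, 0.0896]
ee_rot: [-0.0, 0.931, 0.364, 0.0]
contact_force: [0.5, 0.2, -3.2]
width: 0.0474
gripper_force: 32.1
```

>>> drive_tool:
  deltas:
    - {"linear": [3.5,3.2,-1.7],"twist": 0,"claw": 0.3}
    - {"linear": [7,6.4,-3.5],"twist": 0,"claw": 0.3}
    - {"linear": [10.5,9.7,-5.2],"twist": 0,"claw": 0.3}
    - {"linear": [13,12,-6.5],"twist": 0,"claw": 0.3}
    - {"linear": [13,12,-6.5],"twist": 0,"claw": 0.3}

```text
clock: 17.13
position: [0.4771, 0.3228, 0.0845]
ee_rot: [0.001, 0.931, 0.365, -0.003]
contact_force: [-3.7, -4.0, 4.7]
width: 0.0477
gripper_force: 32.4
```

>>> drive_tool:
  deltas:
    - {"linear": [3,2.8,-1.5],"twist": 0,"claw": 0.3}
    - {"linear": [6,5.5,-3],"twist": 0,"claw": 0.3}
    - {"linear": [6,5.5,-3],"twist": 0,"claw": 0.3}

```text
clock: 17.38
position: [0.4796, 0.3246, 0.0828]
ee_rot: [0.003, 0.931, 0.365, -0.007]
contact_force: [-11.2, -14.5, 19.6]
width: 0.0475
gripper_force: 30.5
```

Run:
```python
from h import *
t=grab("top");d=grab("side");o=screens(t,d)
s=sensors.get_state();print(s["position"],s["contact_force"],torack(s["position"]))
for b,a in o["side"]: print(b.round(1),a)
# side screen assumed on face plane: intersect ray w/ plane deck normal 34
c,sn=np.cos(np.radians(20)),np.sin(np.radians(20))
u=np.array([np.cos(RYAW),np.sin(RYAW),0]);X=c*u-sn*np.array([0,0,1]);N=sn*u+c*np.array([0,0,1])
O=np.array([RX,RY,0])+.088*u+[0,0,.034];w=np.cross(N,X)
for n in("top","side"):
  for b,a in o[n]:
    C,D=ray(n,b);k=((O+.034*N-C)@N)/(D@N);P=C+k*D-O;print(n,a,"deck x,y",(P@X).round(4),(P@w).round(4))
```

```text
[0.47960111 0.32460969 0.08282903] [-11.6569541  -13.75690966  19.31902371] [0.0247 0.0019 0.0828]
[273.9 379.5] 137.5
top 108.5 deck x,y -0.6028 -0.3457
top 54.5 deck x,y -0.0109 0.1019
top 237.0 deck x,y -0.0059 -0.06
side 137.5 deck x,y -0.079 0.0913
```

>>> drive_tool:
  deltas:
    - {"linear": [0,0,0],"twist": 0,"claw": 0.72}
    - {"linear": [0,0,0],"twist": 0,"claw": 0.72}
    - {"linear": [0,0,0],"twist": 0,"claw": 0.72}
    - {"linear": [-2,-2,20],"twist": 0,"claw": 0.72}
    - {"linear": [-2,-2,60],"twist": 0,"claw": 0.72}
    - {"linear": [0,-30,90],"twist": 0,"claw": 0.72}
    - {"linear": [0,-70,100],"twist": 0,"claw": 0.5}
    - {"linear": [0,-110,100],"twist": 0,"claw": 0.0}
    - {"linear": [0,-150,100],"twist": 0,"claw": 0.0}
    - {"linear": [0,-190,100],"twist": 0,"claw": 0.0}
    - {"linear": [0,-230,100],"twist": 0,"claw": 0.0}
    - {"linear": [0,-270,100],"twist": 0,"claw": 0.0}

```text
clock: 18.48
position: [0.4852, 0.0584, 0.1814]
ee_rot: [0.0, 0.931, 0.365, 0.001]
contact_force: [0.4, -0.6, 1.1]
width: 0.0
gripper_force: 0.0
```

>>> drive_tool:
  deltas:
    - {"linear": [0,-40,0],"twist": 0,"claw": 0.0}
    - {"linear": [0,-80,0],"twist": 0,"claw": 0.0}
    - {"linear": [0,-120,0],"twist": 0,"claw": 0.0}
    - {"linear": [0,-160,0],"twist": 0,"claw": 0.0}

```text
clock: 18.82
position: [0.4853, -0.1021, 0.1814]
ee_rot: [0.0, 0.931, 0.364, 0.001]
contact_force: [0.9, 0.7, -0.3]
width: -0.0001
gripper_force: 0.0
```

```bash
cat >> h.py <<'E'
def deckpts(o):
    c,sn=np.cos(np.radians(20)),np.sin(np.radians(20))
    u=np.array([np.cos(RYAW),np.sin(RYAW),0]);X=c*u-sn*np.array([0,0,1]);N=sn*u+c*np.array([0,0,1])
    O=np.array([RX,RY,0])+.088*u+[0,0,.034];w=np.cross(N,X)
    for a,aa in o["top"]:
        for b,bb in o["side"]:
            P,e=tri(a,b)
            if e<.008 and torack(P)[0]>-.2: P=P-O;print("deck",(P@X).round(4),(P@w).round(4),(P@N).round(4),e.round(4),aa,bb)
E
python3 - <<'E'
from h import *
t=grab("top");d=grab("side");o=screens(t,d);deckpts(o)
g=lambda c,a:cv2.convertScaleAbs(cv2.resize(c,None,fx=2.8,fy=2.8,interpolation=cv2.INTER_CUBIC),alpha=a)
cv2.imwrite("pics/p7.png",np.hstack([g(t[165:305,95:238],1.8),g(d[275:415,195:337],1.5)]))
E
```

```text
deck -0.0764 0.084 0.0343 0.0006 118.5 257.0
deck -0.0746 0.0001 0.0345 0.001 114.0 215.5
```

View pics/p7.png

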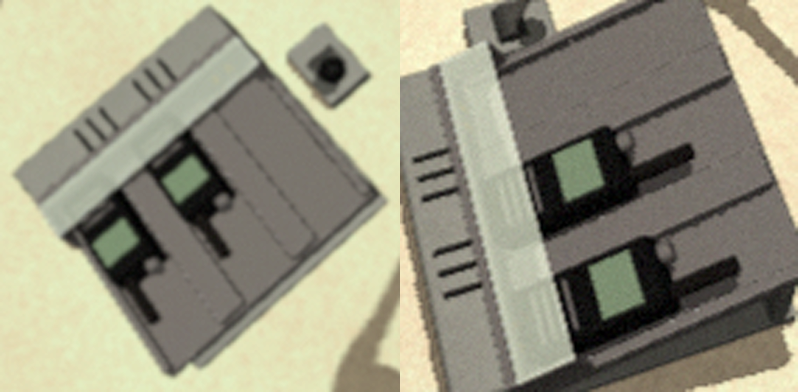

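Both radios lie flat in their lanes with feet under the hood. Radio 1 is 1.8 mm behind radio 2, so I'll press it home once more, releasing under pressure.

>>> drive_tool:
  deltas:
    - {"linear": [-5,41,0],"twist": 0,"claw": 0.72}
    - {"linear": [-10,82,0],"twist": 0,"claw": 0.72}
    - {"linear": [-15,123,0],"twist": 0,"claw": 0.72}
    - {"linear": [-20,164,0],"twist": 0,"claw": 0.72}
    - {"linear": [-25,205,0],"twist": 0,"claw": 0.72}
    - {"linear": [-30,246,0],"twist": 0,"claw": 0.72}
    - {"linear": [-35,287,0],"twist": 0,"claw": 0.72}
    - {"linear": [-40,328,0],"twist": 0,"claw": 0.72}
    - {"linear": [-45,369,0],"twist": 0,"claw": 0.72}
    - {"linear": [-50,410,0],"twist": 0,"claw": 0.72}
    - {"linear": [-56,450,0],"twist": 0,"claw": 0.72}
    - {"linear": [-63,487,-10],"twist": 0,"claw": 0.72}

```text
clock: 19.92
position: [0.4219, 0.3914, 0.1728]
ee_rot: [-0.001, 0.931, 0.365, 0.003]
contact_force: [0.8, -0.5, -0.1]
width: 0.062
gripper_force: 0.0
```

>>> drive_tool:
  deltas:
    - {"linear": [0,0,0],"twist": 0,"claw": 0.72}
    - {"linear": [0,0,-40],"twist": 0,"claw": 0.72}
    - {"linear": [0,0,-70],"twist": 0,"claw": 0.72}
    - {"linear": [0,0,-83],"twist": 0,"claw": 0.72}
    - {"linear": [0,0,-83],"twist": 0,"claw": 0.72}

```text
clock: 20.33
position: [0.4189, 0.3858, 0.0844]
ee_rot: [0.001, 0.931, 0.365, -0.004]
contact_force: [-0.8, 0.7, -0.2]
width: 0.0616
gripper_force: 0.0
```

>>> drive_tool:
  deltas:
    - {"linear": [1,-1.5,2],"twist": 0,"claw": 0.72}
    - {"linear": [1,-1.5,2],"twist": 0,"claw": 0.3}
    - {"linear": [1,-1.5,2],"twist": 0,"claw": 0.3}
    - {"linear": [1,-1.5,2],"twist": 0,"claw": 0.3}
    - {"linear": [4,1.5,0.5],"twist": 0,"claw": 0.3}
    - {"linear": [7,4.5,-1],"twist": 0,"claw": 0.3}
    - {"linear": [9,6,-2],"twist": 0,"claw": 0.3}
    - {"linear": [9,6,-2],"twist": 0,"claw": 0.3}
  squeeze: 30

```text
clock: 21.0
position: [0.4272, 0.3891, 0.0895]
ee_rot: [0.002, 0.931, 0.364, -0.004]
contact_force: [-10.7, -10.5, 24.3]
width: 0.0466
gripper_force: 36.5
```

>>> drive_tool:
  deltas:
    - {"linear": [0,0,0],"twist": 0,"claw": 0.72}
    - {"linear": [0,0,0],"twist": 0,"claw": 0.72}
    - {"linear": [0,0,0],"twist": 0,"claw": 0.72}
    - {"linear": [-2,-2,20],"twist": 0,"claw": 0.72}
    - {"linear": [-2,-2,60],"twist": 0,"claw": 0.72}
    - {"linear": [0,-5,100],"twist": 0,"claw": 0.3}
    - {"linear": [20,-40,105],"twist": 0,"claw": 0.0}
    - {"linear": [40,-75,105],"twist": 0,"claw": 0.0}
    - {"linear": [60,-110,105],"twist": 0,"claw": 0.0}
    - {"linear": [80,-145,105],"twist": 0,"claw": 0.0}
    - {"linear": [100,-180,105],"twist": 0,"claw": 0.0}
    - {"linear": [120,-215,105],"twist": 0,"claw": 0.0}

```text
clock: 22.0
position: [0.5518, 0.1763, 0.1911]
ee_rot: [0.0, 0.931, 0.364, 0.0]
contact_force: [-0.3, 0.6, 0.5]
width: -0.0002
gripper_force: 0.0
```

>>> drive_tool:
  deltas:
    - {"linear": [5,-20,0],"twist": 0,"claw": 0.0}
    - {"linear": [5,-50,0],"twist": 0,"claw": 0.0}
    - {"linear": [-10,-90,0],"twist": 0,"claw": 0.0}
    - {"linear": [-25,-130,0],"twist": 0,"claw": 0.0}
    - {"linear": [-40,-170,0],"twist": 0,"claw": 0.0}
    - {"linear": [-55,-210,0],"twist": 0,"claw": 0.0}

```text
clock: 22.5
position: [0.4967, -0.0298, 0.1909]
ee_rot: [0.0, 0.931, 0.365, 0.0]
contact_force: [0.4, -0.2, -0.7]
width: -0.0003
gripper_force: 0.0
```

Run:
```python
from h import *
t=grab("top");d=grab("side");o=screens(t,d);deckpts(o)
s=sensors.get_state();print(s["position"])
r=[]
for n,im,roi in(("top",t,(150,215,195,235)),("side",d,(255,300,225,262))):
    v=hsv(im)[...,2];m=np.zeros_like(v,bool);m[roi[0]:roi[1],roi[2]:roi[3]]=v[roi[0]:roi[1],roi[2]:roi[3]]<38
    b=[(c.round(1),a) for c,a,_,_ in blobs(m,8,200)];print(n,b);r.append(max(b,key=lambda q:q[1])[0])
P,e=tri(*r);print("tip",P,e,torack(P))
```

```text
deck -0.0745 0.0834 0.0344 0.001 115.0 262.5
deck -0.0745 0.0001 0.0346 0.0007 113.0 208.0
[ 0.4954574  -0.03325513  0.19101734]
top [(array([212.4, 189.2]), 70.5)]
side [(array([229.5, 295.2]), 9.0), (array([248.5, 292.1]), 8.5), (array([234.9, 285.4]), 38.0), (array([241.8, 269.1]), 75.5)]
tip [0.58874368 0.20032964 0.07864436] 0.002398413987778821 [ 0.0211 -0.1634  0.0786]
```

Both radios now read the same x, so they're against the stop. Next is the switch: its tip is at (0.589, 0.200, 0.079).

>>> drive_tool:
  deltas:
    - {"linear": [11,40,0],"twist": 0,"claw": 0.0}
    - {"linear": [22,80,0],"twist": 0,"claw": 0.0}
    - {"linear": [33,120,0],"twist": 0,"claw": 0.0}
    - {"linear": [44,160,-5],"twist": 0,"claw": 0.0}
    - {"linear": [54,195,-20],"twist": 0,"claw": 0.0}
    - {"linear": [54,198,-55],"twist": 0,"claw": 0.0}
    - {"linear": [54,198,-90],"twist": 0,"claw": 0.0}
    - {"linear": [54,198,-113],"twist": 0,"claw": 0.0}
    - {"linear": [54,198,-115],"twist": 0,"claw": 0.0}
    - {"linear": [54,198,-115],"twist": 0,"claw": 0.0}

```text
clock: 23.43
position: [0.5505, 0.1705, 0.0747]
ee_rot: [-0.0, 0.931, 0.365, -0.002]
contact_force: [0.6, -0.2, 0.1]
width: 0.0002
gripper_force: 0.0
```

>>> drive_tool:
  deltas:
    - {"linear": [8,7.3,0],"twist": 0,"claw": 0.0}
    - {"linear": [16,14.6,0],"twist": 0,"claw": 0.0}
    - {"linear": [24,22,0],"twist": 0,"claw": 0.0}
    - {"linear": [32,29.3,0],"twist": 0,"claw": 0.0}
    - {"linear": [40,36.6,0],"twist": 0,"claw": 0.0}
    - {"linear": [48,44,0],"twist": 0,"claw": 0.0}
    - {"linear": [56,51,0],"twist": 0,"claw": 0.0}
    - {"linear": [56,51,0],"twist": 0,"claw": 0.0}

```text
clock: 24.1
position: [0.6072, 0.2208, 0.0755]
ee_rot: [0.001, 0.931, 0.365, -0.002]
contact_force: [-2.4, -2.8, 2.2]
width: 0.0002
gripper_force: 1.9
```

>>> drive_tool:
  deltas:
    - {"linear": [5,4.6,0],"twist": 0,"claw": 0.0}
    - {"linear": [9,8.2,0],"twist": 0,"claw": 0.0}
    - {"linear": [9,8.2,0],"twist": 0,"claw": 0.0}

```text
clock: 24.35
position: [0.6077, 0.2215, 0.0754]
ee_rot: [0.004, 0.931, 0.366, -0.013]
contact_force: [-16.1, -19.6, 15.2]
width: 0.0001
gripper_force: 13.2
```

>>> drive_tool:
  deltas:
    - {"linear": [3,2.7,0],"twist": 0,"claw": 0.0}
    - {"linear": [6,5.5,0],"twist": 0,"claw": 0.0}
    - {"linear": [6,5.5,0],"twist": 0,"claw": 0.0}

```text
clock: 24.6
position: [0.608, 0.2218, 0.0754]
ee_rot: [0.006, 0.93, 0.366, -0.02]
contact_force: [-26.8, -31.0, 23.6]
width: -0.0001
gripper_force: 20.9
```

Hard end stop reached. I'll back off, retreat and check the lever.

>>> drive_tool:
  deltas:
    - {"linear": [-20,-18,0],"twist": 0,"claw": 0.0}
    - {"linear": [-45,-41,5],"twist": 0,"claw": 0.0}
    - {"linear": [-50,-46,40],"twist": 0,"claw": 0.0}
    - {"linear": [-50,-46,80],"twist": 0,"claw": 0.0}
    - {"linear": [-40,-60,110],"twist": 0,"claw": 0.3}
    - {"linear": [-20,-95,110],"twist": -7,"claw": 0.9}
    - {"linear": [0,-130,110],"twist": -14,"claw": 0.9}
    - {"linear": [20,-165,110],"twist": -21,"claw": 0.9}
    - {"linear": [30,-200,110],"twist": -28,"claw": 0.9}
    - {"linear": [30,-235,110],"twist": -35,"claw": 0.9}
    - {"linear": [30,-270,110],"twist": -42,"claw": 0.9}
    - {"linear": [30,-310,110],"twist": -48,"claw": 0.9}

```text
clock: 25.6
position: [0.6535, -0.0761, 0.186]
ee_rot: [-0.001, 0.999, -0.048, 0.001]
contact_force: [0.2, -0.3, -0.1]
width: 0.0768
gripper_force: 0.0
```

Run:
```python
from h import *
t=grab("top");d=grab("side");o=screens(t,d);deckpts(o)
s=sensors.get_state();q=s["ee_rot"];print(s["position"],np.degrees(2*np.arctan2(q[2],q[1])))
r=[]
for n,im,roi in(("top",t,(150,215,180,235)),("side",d,(255,315,205,262))):
    v=hsv(im)[...,2];m=np.zeros_like(v,bool);m[roi[0]:roi[1],roi[2]:roi[3]]=v[roi[0]:roi[1],roi[2]:roi[3]]<38
    b=[(c.round(1),a) for c,a,_,_ in blobs(m,8,200)];print(n,b);r.append(max(b,key=lambda q:q[1])[0])
P,e=tri(*r);print("tip",P,e,torack(P))
print(cases(t)); print(cases(d,"side"))
```

```text
deck -0.0746 0.0834 0.0345 0.0011 124.0 262.0
deck -0.0747 0.0002 0.0349 0.001 120.0 217.5
[ 0.65353817 -0.08160534  0.18589989] -5.686198243075292
top [(array([201.1, 176.2]), 42.0)]
side [(array([229.5, 295.4]), 10.0), (array([242.6, 295. ]), 21.0), (array([234.3, 286.3]), 24.0), (array([219.7, 275.9]), 77.0)]
tip [0.62599002 0.23294316 0.07216835] 0.000153188136021111 [ 0.0706 -0.1646  0.0722]
[(array([ 0.5388, -0.3922,  0.036 ]), np.float64(-13.8), array([435.4, 211.7])), (array([ 0.615 , -0.2551,  0.036 ]), np.float64(-7.8), array([383.2, 183.6])), (array([ 0.6581, -0.1272,  0.036 ]), np.float64(4.7), array([335.7, 168. ]))]
[(array([ 0.6611, -0.1278,  0.036 ]), np.float64(6.1), array([274.2, 174.2])), (array([ 0.6146, -0.2549,  0.036 ]), np.float64(-7.4), array([307.1, 150.3])), (array([ 0.5387, -0.3937,  0.036 ]), np.float64(-14.2), array([347.4, 128.9]))]
```

The lever tip moved about 50 mm into a hard stop, so the switch should be on; I'll recheck it visually later. Now the middle case.

>>> drive_tool:
  deltas:
    - {"linear": [8,-30,-40],"twist": 6,"claw": 0.95}
    - {"linear": [8,-46,-80],"twist": 11,"claw": 0.95}
    - {"linear": [8,-46,-110],"twist": 11,"claw": 0.95}
    - {"linear": [8,-46,-110],"twist": 11,"claw": 0.95}
    - {"linear": [8,-46,-110],"twist": 11,"claw": 0.95}

```text
clock: 26.12
position: [0.6592, -0.1205, 0.074]
ee_rot: [-0.001, 0.999, 0.05, -0.002]
contact_force: [0.3, -1.0, -0.2]
width: 0.081
gripper_force: 0.0
```

>>> drive_tool:
  deltas:
    - {"linear": [1.5,-7,-15],"twist": 0,"claw": 0.95}
    - {"linear": [1.5,-7,-45],"twist": 0,"claw": 0.95}
    - {"linear": [1.5,-7,-56],"twist": 0,"claw": 0.95}
    - {"linear": [1.5,-7,-56],"twist": 0,"claw": 0.95}
    - {"linear": [1.5,-7,-56],"twist": 0,"claw": 0.4}
    - {"linear": [1.5,-7,-56],"twist": 0,"claw": 0.4}
    - {"linear": [1.5,-7,-56],"twist": 0,"claw": 0.4}
    - {"linear": [1.5,-7,-56],"twist": 0,"claw": 0.4}
    - {"linear": [1.5,-7,-56],"twist": 0,"claw": 0.4}
  squeeze: 30

```text
clock: 26.87
position: [0.6634, -0.1284, 0.0226]
ee_rot: [0.0, 0.999, 0.05, 0.002]
contact_force: [0.4, 2.1, 5.9]
width: 0.0575
gripper_force: 34.9
```

>>> drive_tool:
  deltas:
    - {"linear": [0,0,40],"twist": 0,"claw": 0.4}
    - {"linear": [0,0,80],"twist": 0,"claw": 0.4}
    - {"linear": [-10,-25,105],"twist": -5,"claw": 0.4}
    - {"linear": [-25,-60,110],"twist": -10,"claw": 0.4}
    - {"linear": [-41,-95,110],"twist": -15,"claw": 0.4}
    - {"linear": [-57,-130,110],"twist": -19.5,"claw": 0.4}
    - {"linear": [-73,-165,110],"twist": -19.5,"claw": 0.4}
    - {"linear": [-90,-200,110],"twist": -19.5,"claw": 0.4}
    - {"linear": [-106,-233,110],"twist": -19.5,"claw": 0.4}
    - {"linear": [-122,-264,110],"twist": -19.5,"claw": 0.4}
    - {"linear": [-122,-264,90],"twist": -19.5,"claw": 0.4}
    - {"linear": [-122,-264,90],"twist": -19.5,"claw": 0.4}

```text
clock: 27.87
position: [0.5369, -0.3935, 0.1076]
ee_rot: [-0.001, 0.993, -0.122, -0.002]
contact_force: [-0.6, 1.7, -2.1]
width: 0.0573
gripper_force: 33.8
```

Run:
```python
from h import *
s=sensors.get_state();q=s["ee_rot"];print(s["position"],np.degrees(2*np.arctan2(q[2],q[1])),s["width"])
t=grab("top");d=grab("side");cv2.imwrite("pics/t8.png",t);cv2.imwrite("pics/s8.png",d)
print(cases(t)); print(cases(d,"side"))
print(onz("top",(212.5,188),.022),torack(onz("top",(212.5,188),.022)))
s=sensors.get_state();print(s["position"])
```

```text
[ 0.53687544 -0.39349078  0.10756438] -13.990152473236327 0.05732279914327892
[(array([ 0.6153, -0.2548,  0.036 ]), np.float64(-7.2), array([383.1, 183.5])), (array([0.6487, 0.031 , 0.036 ]), np.float64(-7.3), array([277.8, 171.2]))]
[(array([0.6477, 0.0312, 0.036 ]), np.float64(-8.9), array([252.7, 217.1])), (array([ 0.6152, -0.255 ,  0.036 ]), np.float64(-6.7), array([307. , 150.2]))]
[0.60391308 0.21088952 0.022     ] [ 0.0394 -0.1659  0.022 ]
[ 0.538933   -0.39162633  0.10944558]
```

>>> drive_tool:
  deltas:
    - {"linear": [0,0,-25],"twist": 0,"claw": 0.4}
    - {"linear": [0,0,-42],"twist": 0,"claw": 0.4}
    - {"linear": [0,0,-49],"twist": 0,"claw": 0.4}
    - {"linear": [0,0,-51],"twist": 0,"claw": 0.4}
    - {"linear": [0,0,-51],"twist": 0,"claw": 0.4}

```text
clock: 28.38
position: [0.5403, -0.3909, 0.0612]
ee_rot: [-0.0, 0.993, -0.119, -0.0]
contact_force: [-2.0, 1.9, 4.2]
width: 0.0576
gripper_force: 34.9
```

Touchdown (force rose from -2 to +4 N). Now I'll release and retreat towards the next case at (0.615, -0.255).

>>> drive_tool:
  deltas:
    - {"linear": [0,0,0],"twist": 0,"claw": 0.9}
    - {"linear": [0,0,0],"twist": 0,"claw": 0.9}
    - {"linear": [0,0,0],"twist": 0,"claw": 0.9}
    - {"linear": [0,0,0],"twist": 0,"claw": 0.9}
    - {"linear": [0,0,25],"twist": 0,"claw": 0.9}
    - {"linear": [0,0,65],"twist": 0,"claw": 0.9}
    - {"linear": [10,20,95],"twist": 7,"claw": 0.95}
    - {"linear": [30,55,95],"twist": 7,"claw": 0.95}
    - {"linear": [50,90,95],"twist": 7,"claw": 0.95}
    - {"linear": [70,125,80],"twist": 7,"claw": 0.95}
    - {"linear": [76,137,50],"twist": 7,"claw": 0.95}
    - {"linear": [76,137,50],"twist": 7,"claw": 0.95}

```text
clock: 29.38
position: [0.6145, -0.2499, 0.1043]
ee_rot: [-0.003, 0.998, -0.057, -0.004]
contact_force: [-1.0, 0.8, -0.9]
width: 0.0814
gripper_force: 0.0
```

```bash
cat >> h.py <<'E'
def stack(t,d,z):
    for n,im in(("top",t),("side",d)):
        h=hsv(im)
        for c,a,r,k in blobs((h[...,1]<45)&(h[...,2]>(105 if n=="top" else 150)),60,400):
            P=onz(n,c,z)
            if np.hypot(P[0]-.5385,P[1]+.392)<.05: print(n,a,c.round(1),P.round(4),longax(n,r,z))
E
python3 - <<'E'
from h import *
s=sensors.get_state();q=s["ee_rot"];print(s["position"],np.degrees(2*np.arctan2(q[2],q[1])))
t=grab("top");d=grab("side");stack(t,d,.075)
E
```

```text
[ 0.61446034 -0.24994249  0.1042656 ] -6.525323697461095
side 96.0 [349.3 119. ] [ 0.5383 -0.3934  0.075 ] (np.float64(-12.842097633745027), array([0.0288, 0.063 ]))
```

First stacked case reads (0.538, -0.393), right over case0. Now the second case.

>>> drive_tool:
  deltas:
    - {"linear": [0,0,-30],"twist": 0,"claw": 0.95}
    - {"linear": [0,0,-65],"twist": 0,"claw": 0.95}
    - {"linear": [0,0,-85],"twist": 0,"claw": 0.95}
    - {"linear": [0,0,-90],"twist": 0,"claw": 0.95}
    - {"linear": [0,0,-90],"twist": 0,"claw": 0.95}
    - {"linear": [0,0,-90],"twist": 0,"claw": 0.4}
    - {"linear": [0,0,-90],"twist": 0,"claw": 0.4}
    - {"linear": [0,0,-90],"twist": 0,"claw": 0.4}
    - {"linear": [0,0,-90],"twist": 0,"claw": 0.4}
    - {"linear": [0,0,-90],"twist": 0,"claw": 0.4}
  squeeze: 30

```text
clock: 30.32
position: [0.6173, -0.2567, 0.0217]
ee_rot: [0.001, 0.998, -0.059, 0.002]
contact_force: [-0.4, -1.3, 7.1]
width: 0.0577
gripper_force: 34.8
```

>>> drive_tool:
  deltas:
    - {"linear": [0,0,40],"twist": 0,"claw": 0.4}
    - {"linear": [0,0,80],"twist": 0,"claw": 0.4}
    - {"linear": [0,0,115],"twist": 0,"claw": 0.4}
    - {"linear": [-15,-27,120],"twist": -4,"claw": 0.4}
    - {"linear": [-33,-60,120],"twist": -7,"claw": 0.4}
    - {"linear": [-50,-92,120],"twist": -7,"claw": 0.4}
    - {"linear": [-66,-122,120],"twist": -7,"claw": 0.4}
    - {"linear": [-76,-137,120],"twist": -7,"claw": 0.4}
    - {"linear": [-76,-137,105],"twist": -7,"claw": 0.4}
    - {"linear": [-76,-137,90],"twist": -7,"claw": 0.4}
    - {"linear": [-76,-137,80],"twist": -7,"claw": 0.4}
    - {"linear": [-76,-137,80],"twist": -7,"claw": 0.4}

```text
clock: 31.32
position: [0.5389, -0.392, 0.0976]
ee_rot: [-0.001, 0.993, -0.12, -0.001]
contact_force: [-0.7, 0.2, -0.9]
width: 0.0576
gripper_force: 34.0
```

>>> drive_tool:
  deltas:
    - {"linear": [0,0,-2],"twist": 0,"claw": 0.4}
    - {"linear": [0,0,-4],"twist": 0,"claw": 0.4}
    - {"linear": [0,0,-4],"twist": 0,"claw": 0.4}

```text
clock: 31.57
position: [0.5402, -0.3924, 0.0966]
ee_rot: [0.0, 0.993, -0.119, 0.0]
contact_force: [-0.4, 1.6, 3.1]
width: 0.0576
gripper_force: 34.6
```

>>> drive_tool:
  deltas:
    - {"linear": [0,0,0],"twist": 0,"claw": 0.9}
    - {"linear": [0,0,0],"twist": 0,"claw": 0.9}
    - {"linear": [0,0,0],"twist": 0,"claw": 0.9}
    - {"linear": [0,0,0],"twist": 0,"claw": 0.9}
    - {"linear": [0,0,25],"twist": 0,"claw": 0.9}
    - {"linear": [0,0,60],"twist": 0,"claw": 0.9}
    - {"linear": [10,30,80],"twist": 6,"claw": 0.95}
    - {"linear": [20,70,80],"twist": 6,"claw": 0.95}
    - {"linear": [30,110,80],"twist": 6,"claw": 0.95}
    - {"linear": [40,150,80],"twist": 6,"claw": 0.95}
    - {"linear": [50,190,80],"twist": 6,"claw": 0.95}
    - {"linear": [60,230,80],"twist": 6,"claw": 0.95}

```text
clock: 32.57
position: [0.5999, -0.1607, 0.1753]
ee_rot: [0.0, 0.998, -0.068, 0.0]
contact_force: [0.1, 0.2, -0.1]
width: 0.0808
gripper_force: 0.0
```

>>> drive_tool:
  deltas:
    - {"linear": [10,38,0],"twist": 0,"claw": 0.95}
    - {"linear": [20,77,0],"twist": 0,"claw": 0.95}
    - {"linear": [30,115,0],"twist": 0,"claw": 0.95}
    - {"linear": [40,155,-20],"twist": 0,"claw": 0.95}
    - {"linear": [50,193,-50],"twist": 0,"claw": 0.95}
    - {"linear": [50,193,-80],"twist": 0,"claw": 0.95}
    - {"linear": [50,193,-80],"twist": 0,"claw": 0.95}
    - {"linear": [50,193,-80],"twist": 0,"claw": 0.95}

```text
clock: 33.23
position: [0.648, 0.0312, 0.093]
ee_rot: [0.0, 0.998, -0.067, -0.003]
contact_force: [0.4, -0.7, -0.1]
width: 0.081
gripper_force: 0.0
```

Run:
```python
from h import *
s=sensors.get_state();q=s["ee_rot"];print(s["position"],np.degrees(2*np.arctan2(q[2],q[1])))
t=grab("top");d=grab("side");stack(t,d,.111);print(cases(d,"side"));s=sensors.get_state();print(s["position"])
```

```text
[0.64801393 0.0311783  0.09297216] -7.661390876544865
top 273.0 [446.1 207.9] [ 0.5381 -0.3943  0.111 ] (np.float64(-13.986864501606618), array([0.0316, 0.0614]))
side 103.0 [351.4 109.1] [ 0.5374 -0.3947  0.111 ] (np.float64(-13.233484940129529), array([0.0295, 0.0632]))
[]
[0.65066296 0.02953263 0.09641862]
```

Second one is within 2–3 mm. Now the third case.

>>> drive_tool:
  deltas:
    - {"linear": [0,0,-35],"twist": 0,"claw": 0.95}
    - {"linear": [0,0,-65],"twist": 0,"claw": 0.95}
    - {"linear": [0,0,-75],"twist": 0,"claw": 0.95}
    - {"linear": [0,0,-75],"twist": 0,"claw": 0.95}
    - {"linear": [0,0,-75],"twist": 0,"claw": 0.4}
    - {"linear": [0,0,-75],"twist": 0,"claw": 0.4}
    - {"linear": [0,0,-75],"twist": 0,"claw": 0.4}
    - {"linear": [0,0,-75],"twist": 0,"claw": 0.4}
    - {"linear": [0,0,-75],"twist": 0,"claw": 0.4}
  squeeze: 30

```text
clock: 34.08
position: [0.6518, 0.0301, 0.0228]
ee_rot: [0.0, 0.998, -0.068, 0.003]
contact_force: [-0.2, -1.3, 7.3]
width: 0.0572
gripper_force: 34.8
```

>>> drive_tool:
  deltas:
    - {"linear": [0,0,40],"twist": 0,"claw": 0.4}
    - {"linear": [0,0,80],"twist": 0,"claw": 0.4}
    - {"linear": [0,0,120],"twist": 0,"claw": 0.4}
    - {"linear": [-7,-28,150],"twist": -3,"claw": 0.4}
    - {"linear": [-17,-66,150],"twist": -6,"claw": 0.4}
    - {"linear": [-27,-104,150],"twist": -6,"claw": 0.4}
    - {"linear": [-37,-142,150],"twist": -6,"claw": 0.4}
    - {"linear": [-47,-180,150],"twist": -6,"claw": 0.4}
    - {"linear": [-57,-218,150],"twist": -6,"claw": 0.4}
    - {"linear": [-67,-257,150],"twist": -6,"claw": 0.4}
    - {"linear": [-77,-296,150],"twist": -6,"claw": 0.4}
    - {"linear": [-87,-335,150],"twist": -6,"claw": 0.4}

```text
clock: 35.08
position: [0.5618, -0.3061, 0.1707]
ee_rot: [0.0, 0.993, -0.12, 0.0]
contact_force: [0.8, 0.9, -1.0]
width: 0.0575
gripper_force: 33.8
```

>>> drive_tool:
  deltas:
    - {"linear": [-10,-38,0],"twist": 0,"claw": 0.4}
    - {"linear": [-23,-87,0],"twist": 0,"claw": 0.4}
    - {"linear": [-23,-87,0],"twist": 0,"claw": 0.4}
    - {"linear": [-23,-87,-20],"twist": 0,"claw": 0.4}
    - {"linear": [-23,-87,-34],"twist": 0,"claw": 0.4}
    - {"linear": [-23,-87,-34],"twist": 0,"claw": 0.4}

```text
clock: 35.58
position: [0.5387, -0.3915, 0.1345]
ee_rot: [-0.001, 0.993, -0.12, -0.001]
contact_force: [-0.4, 0.3, -0.7]
width: 0.0574
gripper_force: 34.2
```

>>> drive_tool:
  deltas:
    - {"linear": [0,0,-2],"twist": 0,"claw": 0.4}
    - {"linear": [0,0,-4],"twist": 0,"claw": 0.4}
    - {"linear": [0,0,-4.5],"twist": 0,"claw": 0.4}
    - {"linear": [0,0,-4.5],"twist": 0,"claw": 0.4}

```text
clock: 35.92
position: [0.54, -0.3913, 0.1335]
ee_rot: [0.001, 0.993, -0.119, 0.0]
contact_force: [-0.7, 1.5, 4.5]
width: 0.0574
gripper_force: 34.9
```

Touchdown. I'll release, lift clear and check everything.

>>> drive_tool:
  deltas:
    - {"linear": [0,0,0],"twist": 0,"claw": 0.9}
    - {"linear": [0,0,0],"twist": 0,"claw": 0.9}
    - {"linear": [0,0,0],"twist": 0,"claw": 0.9}
    - {"linear": [0,0,0],"twist": 0,"claw": 0.9}
    - {"linear": [0,0,25],"twist": 0,"claw": 0.9}
    - {"linear": [0,0,65],"twist": 0,"claw": 0.9}
    - {"linear": [-10,30,90],"twist": 0,"claw": 0.9}
    - {"linear": [-20,70,100],"twist": 0,"claw": 0.9}
    - {"linear": [-30,110,100],"twist": 0,"claw": 0.9}
    - {"linear": [-40,150,100],"twist": 0,"claw": 0.9}
    - {"linear": [-50,190,100],"twist": 0,"claw": 0.9}
    - {"linear": [-50,190,100],"twist": 0,"claw": 0.9}

```text
clock: 36.92
position: [0.4864, -0.1942, 0.2318]
ee_rot: [-0.003, 0.993, -0.118, -0.002]
contact_force: [0.0, -0.4, -0.0]
width: 0.0769
gripper_force: 0.0
```

Run:
```python
from h import *
t=grab("top");d=grab("side");stack(t,d,.147);deckpts(screens(t,d))
g=lambda c,f,a:cv2.convertScaleAbs(cv2.resize(c,None,fx=f,fy=f,interpolation=cv2.INTER_CUBIC),alpha=a)
A=g(d[240:320,190:290],4,1.3);B=g(d[70:170,300:400],3.2,1.3);T=g(t[140:260,180:300],2.667,1.8);C=g(t[160:260,380:480],3.2,1.8)
cv2.imwrite("pics/p9.png",np.vstack([np.hstack([A[:280],B[:280]]),np.hstack([T,np.zeros((320,80,3),np.uint8),C])[:300]]))
```

```text
deck -0.0746 0.0834 0.0345 0.0011 115.0 259.0
deck -0.1056 0.0492 0.1556 0.0045 173.5 213.5
deck -0.0745 0.0001 0.0344 0.0009 114.0 213.5
```

View pics/p9.png

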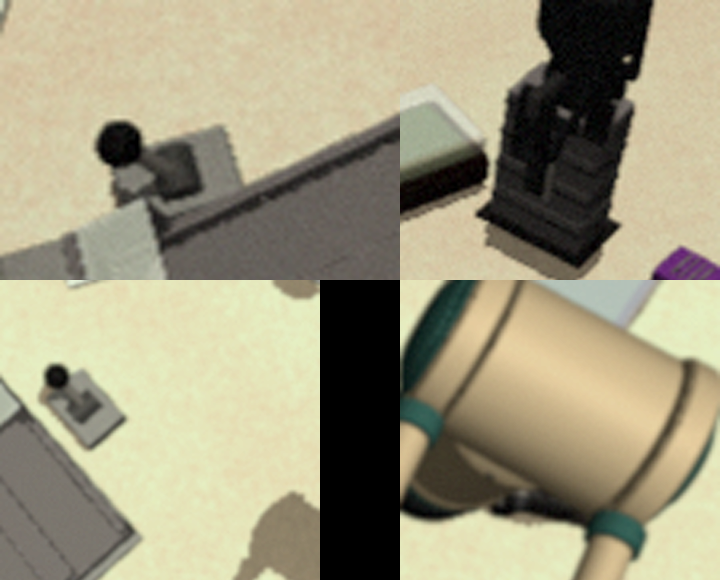

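The lever leans clearly to the on side. The arm blocks the stack, so I'll move clear.

>>> drive_tool:
  deltas:
    - {"linear": [-5,40,20],"twist": 0,"claw": 0.9}
    - {"linear": [-10,80,20],"twist": 0,"claw": 0.9}
    - {"linear": [-15,120,20],"twist": 0,"claw": 0.9}
    - {"linear": [-20,160,20],"twist": 0,"claw": 0.9}
    - {"linear": [-25,200,20],"twist": 0,"claw": 0.9}
    - {"linear": [-25,200,20],"twist": 0,"claw": 0.9}

```text
clock: 37.52
position: [0.4641, 0.0038, 0.2517]
ee_rot: [-0.002, 0.993, -0.117, -0.0]
contact_force: [-0.2, -0.4, -0.7]
width: 0.0768
gripper_force: 0.0
```

Run:
```python
from h import *
t=grab("top");d=grab("side");stack(t,d,.147);deckpts(screens(t,d))
g=lambda c,f,a:cv2.convertScaleAbs(cv2.resize(c,None,fx=f,fy=f,interpolation=cv2.INTER_CUBIC),alpha=a)
cv2.imwrite("pics/p10.png",np.hstack([g(d[70:170,300:400],4,1.3),g(t[160:260,380:480],4,1.8)]))
```

```text
top 274.5 [450.7 206.5] [ 0.5366 -0.3926  0.147 ] (np.float64(-14.073841902599398), array([0.0305, 0.0604]))
deck -0.0744 0.0834 0.0344 0.0009 115.0 255.0
deck -0.0745 0.0001 0.0345 0.0007 113.0 209.0
```

View pics/p10.png

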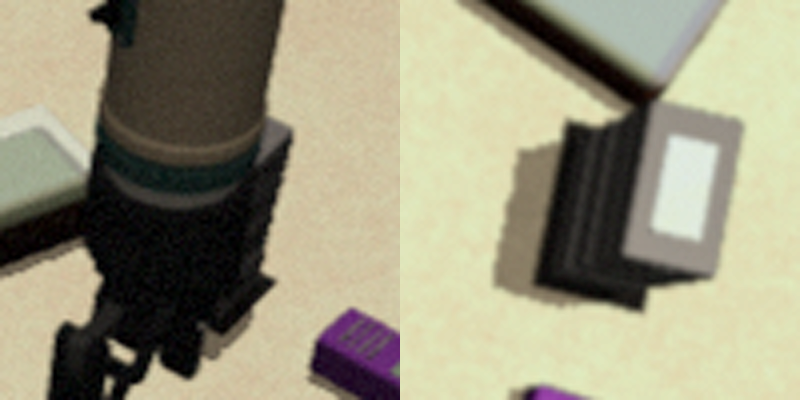

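```bash
python3 -c "
from rig import manip
print(manip.sign_off())"
```

```text
the job is handed in; nothing more can be done
None
```

I handed the job in with both radios against the back stop, the switch thrown on, and all three loose cases stacked on the mat's case; by camera, the cases I could measure were within about 3 mm of the foot case, and the verdict itself was not shown.

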